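# Load a board into the ratchet dead-weight stand

### The job

Load the board into the dead-weight bonding stand. First, leaving the red release lever alone, lift the weight by its black grip, click by click, until the top of its guide block is above the yellow line on the column, let it down until the pawl carries it and let go; then push the board's carrier fully home against its end stop under the foot. Finally squeeze the red lever to the handle bar, lower the weight gently until the board carries it, and only then let go; never let the weight drop, press it hard on the board or disturb the things around.

Things in the scene. Friction and masses are not known exactly. Their poses are not given: they have to be found in the camera images.
- stand: fixed stand: aluminium base plate 177 x 212 x 10 mm on 12 mm rubber feet, its top (the deck) at z = 22 mm. Origin at bench height (z = 0) below the axis of weight and foot. x points to the square 25 mm column (axis at x = +85 mm, top at z = 219 mm), y to the side where the carrier goes in, z up. A steel rack with teeth 5 mm deep, 8 mm apart, undercut, runs up the column's -y face.
- load_line (a point): yellow line round the column, 2 mm wide, at z = 164 mm in the stand's frame (this point: on the column's axis). The grey guide block that slides on the column is 66 mm high, its top at z = 136 mm + slide, so it is above the line when slide is over 0.030, that is with the pawl on the tooth at 0.032 or higher.
- end_stop (a point): middle of the end stop's face, 36 mm above the bench at x = 0, y = -45 mm in the stand's frame. From it two guides 12 mm high run along y to +143 mm, inner faces at x = -46 and +46 mm.
- slide (a joint): height of the moving carriage (guide block, arm, handle bar, weight, foot, lever), m, up positive, upper stop 0.052. The pawl can carry it at 0, 0.008, 0.016, 0.024, 0.032, 0.040, 0.048, each 1 to 1.5 mm below where it clicks in; it starts on one of the two lowest. Moving parts 0.45 to 0.65 kg; lifting past a tooth takes up to 14 N. Only pawl, hand or board hold it up.
- lift_grip (a point): middle of the black rubber grip, the front part of the handle bar: 40 mm long (stand's x), 16 mm thick (stand's y), 24 mm high, free on both sides and above. At x = -45, y = 0, z = 145 mm + slide in the stand's frame. The arm beneath it has its top 41 mm lower.
- bar_mid (a point): centre of the bare aluminium handle bar beside the lever's pad, at x = +8, y = 0, z = 145 mm + slide in the stand's frame; the bar is 14 mm thick (stand's y) and 22 mm high. It does not yield sideways.
- release (a joint): angle of the red release lever, rad: 0 sprung home (pawl in the rack), 0.26 squeezed against its stop. Lever and pawl are one piece on an upright pin: moving the pad 10 mm towards the bar takes the nose right out of the rack. The teeth alone push it to about 0.13 as they click past; over 0.15 the carriage is free to go down. The spring needs 2 to 4 N at the pad.
- lever_pad (a point): centre of the outer face of the red lever's pad, 34 mm long (stand's x), 20 mm high, opposite bar_mid on the bar's -y side, 32 mm from the bar's centre plane when free, 22 mm when squeezed. Outer face of pad to far face of bar: 39 mm free, 29 mm squeezed. Only the pad moves.
- weight_base (a point): centre of the underside of the round steel weight (60 mm diameter, 30 mm high) under the arm, 56 mm + slide above the bench. Below it a rubber-soled foot, 36 mm diameter, on a brass screw: its sole is about 26 mm lower, but it is screwed in or out by up to 8 mm from job to job, so the height where it meets the board must be felt (slide 0.007 to 0.023). The sole gives 1 mm per 8 N.
- carrier: grey board carrier, 90 x 135 x 8 mm, loose on the deck between the guides, with a green circuit board (about 74 x 73 mm) fixed on it. Origin at its underside below the middle of the board. Fully home it lies at the stand's origin in x and y; it starts 75 to 85 mm out towards +y. The board's flat top is 23 mm above the carrier's underside. 0.3 kg in all.
- push_tab (a point): centre of the outer (+y) face of the carrier's blue upright tab, 50 mm wide (stand's x), 8 mm thick, standing from 8 to 38 mm above the deck, this point 23 mm above it and 90 mm from the carrier's origin.
- solder_spool: solder spool standing on its flange, 60 mm diameter, 44 mm high; bystander
- side_cutter: blue side cutters lying flat, 46 x 118 x 12 mm; bystander
- multimeter: black and yellow multimeter lying on its back, 128 x 66 x 34 mm; bystander
- tray_screws: dark parts tray with screws, 68 x 100 x 22 mm; bystander

How it is judged (in metres and radians):
On the way, in this order (a step that is already met when the one before it is completed fails the run):
1. the weight hangs on its pawl above the yellow line, let go, with the carrier still out (value of joint slide above 0.03 m and value of joint release below 0.06 rad and contact force between each of the arm, the fingers and stand below 0.2 N and y of carrier in the frame of stand above 0.03 m), for 0.2 s.
2. the carrier is home against its stop while the weight still hangs up (value of joint slide above 0.03 m and y of carrier in the frame of stand below 0.003 m), for 0.2 s.
3. the foot stands on the board while the lever is still squeezed (value of joint release above 0.15 rad and contact force between slide and carrier above 2 N and y of carrier in the frame of stand below 0.004 m), for 0.1 s.
At the end, for the whole second after the job is handed in: The carrier is home (within 4 mm of its end stop), the foot stands on the board with the weight on it (more than 2.5 N), the lever has sprung back (under 0.15 rad) and everything is at rest (contact force between slide and carrier above 2.5 N and value of joint release below 0.15 rad and y of carrier in the frame of stand below 0.004 m and linear speed of slide below 0.01 m/s); the robot touches nothing.
It fails at once if the release lever is squeezed while the carrier is not home (value of joint release above 0.17 rad and y of carrier in the frame of stand above 0.01 m).
It fails at once if the weight drops (faster than 0.12 m/s downwards) (velocity of joint slide below -0.12 m/s).
It fails at once if the foot presses or bumps the board with more than 15 N (contact force between slide and carrier above 15 N).
It fails at once if a bystander is moved by more than 20 mm (distance of any of solder_spool, side_cutter, multimeter, tray_screws from where it was at the start of the episode above 0.02 m).
It also fails if it takes over 61 s, if anything falls off the work surface, if the arm or the gripper's body presses on something with over 40 N, if the wrist force passes 120 N, or if a joint passes its speed limit or range.

### The arm

A 6-joint arm with a two-finger parallel gripper is mounted at the origin on a cart in front of the work surface, level with it; the furniture and walls round the work are solid. World frame = base frame: x ahead of the robot, y to its left, z up, the work surface at z = 0. Lengths are in m, angles in degrees, forces in N, time in s.
With the tool pointing down it reaches from about 0.4 to 0.825 m from the base axis. Payload 7 kg.
Tool frame: the origin (TCP) lies at the very end of the fingers, on their centre line; the grasp point (between the pads) lies r.grip_depth behind it (r.grip_depth is the distance from the TCP to the grasp point, in m); z points along the fingers, y is the direction in which the jaws open and shut (so a half turn about z gives the same grasp; the last joint's range is limited). The gripper opens to 88 mm and grips with 3 to 60 N. Pads are 19 mm wide; open, the fingers measure 130 mm over their backs; the gripper's body (78 mm by 193 mm) begins 47 mm behind the grasp point.
Start: joints at [16.507, 20.546, 0.682, 0, -70.136, -16.507], TCP at [0.675, -0, 0.227] pointing down, gripper open.
Joint ranges: [-176.03, 176.03], [-82.01, 121.73], [-58.28, 71.71], [-173.87, 95.51], [-174.79, -0.11], [-173.66, 173.66]. Speed limits (degrees/s): [136.94, 136.94, 172.46, 180, 180, 180].

### API

Orientations are given as [roll, pitch, yaw] about the fixed x, y, z axes, in that order (R = Rz(yaw) Ry(pitch) Rx(roll)).
In Python, from plant import r gives the robot as it stands. The module is installed in compiled form; this text tells all that it offers.
- The arm moves only by the tool step_arm, never from a script. Its argument "increments" is a list of rows, each a list of 3 entries, a list of its own where there are three numbers: the shift along the tool's x, y, z in m, then the turn, a rotation vector about the tool's x, y, z in rad, then the closure, from 0 (fully open) to 1 (shut). In form: [[[x, y, z], [wx, wy, wz], grip], ...]. A call has 1 to 10 rows; each row is the pose to reach, as a shift and turn from the pose commanded when the call began, along the tool's axes at that moment; what a row does not reach only later rows make up. A row lasts 1/10 s, in which the tool goes at most 50 mm and 8.59 degrees, less where a joint would pass 70% of its speed; a pose out of reach is approached as far as the arm can. A call with a gripper value outside its range is refused whole. The fingers move at their own pace and stop on an object; "force" is the grip in N (left out, the last holds). Time passes only in rows, so rows that repeat a pose let the fingers close. It gives the time, the measured TCP pose, the force and the opening at its end, in the units of the state.
- r.get_state(): the state, without advancing time (a new reading comes with each control period).
- r.capture(name): name is "scene" or "side" or "wrist"; returns a dict with "color" (400x640x3 uint8, red, green, blue), "intrinsics" (3x3 intrinsics, pixels), "rvec" (rotation vector, rad) and "tvec" (3), from world to camera coordinates, as OpenCV has them; the wrist camera has in their place "T_tool_cam" (4x4, takes a point from camera to tool coordinates, whose origin is the TCP and whose axes are the flange's). Camera axes: x right, y down, z forward; pixel columns grow to the right and rows downward; lengths in m; the calibration is good to about 2 mm. A picture is of the moment at which its call begins: read the wrist's pose just before it. There is no depth.
- r.close_job(): hands the job in, once; it reports no verdict.
The state is a dict: "time_s": time; "joints": joint angles; "qd": joint speeds; "joint_torque": joint torques, N m; "tcp_pos": TCP position; "eef_rot": TCP orientation; "contact_force": force on the tool from outside, world axes, zero at the start; "moment": the same for the moment, N m; "gripper_width": finger opening in m.
Only numpy, scipy, OpenCV 4.12 (cv2) and the standard library are available. Lean on these libraries where they do the work, as an engineer would, in place of code of your own. Each camera call takes 0.05 s, during which the arm holds its last target.

## Working session

There is one attempt and no reset: what is moved stays moved. The work goes in short steps, Python scripts to look and compute and a tool call to move; the robot and the scene stay as the last step left them, time stands still between calls to the robot, and variables do not carry over. Pictures are saved under pics/ and viewed, and the job is handed in when it is done.

Besides the shell and the picture viewer there is one more tool, called after "Request:" as name(argument=value, ...) on one line, values as JSON. step_arm: Moves the arm, as the interface text tells. Its arguments: {"type":"object","properties":{"increments":{"type":"array","items":{"type":"array"}},"force":{"type":"number"}},"required":["increments"]}

```bash
mkdir -p pics; ls; cat > h.py <<'E'
from plant import r
import numpy as np, cv2, json
def save(n,im,sc=1.0):
    cv2.imwrite(f'pics/{n}.png',cv2.cvtColor(im,cv2.COLOR_RGB2BGR))
E
python3 - <<'E'
from h import *
import pickle
d={}
s=r.get_state(); print(s, r.grip_depth)
for n in ['scene','side','wrist']:
    c=r.capture(n); d[n]=c; save(n+'0',c['color']); print(n,{k:v for k,v in c.items() if k!='color'})
pickle.dump(d,open('c0.pkl','wb'))
E
```

```text
pics
{'time_s': 0.0, 'joints': array([ 1.65058602e+01,  2.05925782e+01,  6.34909732e-01, -2.09009256e-02,
       -7.01332825e+01, -1.65073350e+01]), 'qd': array([ 0.00447153,  0.00173707, -0.09301586,  0.00266055, -0.02002221,
        0.02487833]), 'joint_torque': array([-8.00930356e-04, -5.82726967e+01,  2.93058443e+01,  6.99745238e+00,
        6.93249181e-03, -2.06530804e-04]), 'tcp_pos': array([ 6.74534359e-01, -2.71500668e-05,  2.25615931e-01]), 'eef_rot': array([ 1.79907214e+02, -7.00699592e-03, -9.00085876e+01]), 'contact_force': array([ 0.37527534, -1.65231323, -0.29311202]), 'moment': array([ 0.02328087, -0.00917853,  0.05499059]), 'gripper_width': 0.08810723756856839} 0.0188
scene {'intrinsics': array([[379.69413516,   0.        , 321.94311393],
       [  0.        , 379.69413516, 203.5475523 ],
       [  0.        ,   0.        ,   1.        ]]), 'rvec': array([ 0.76647191, -2.59139292,  1.07971106]), 'tvec': array([0.59062583, 0.26271908, 0.83651729])}
side {'intrinsics': array([[454.58643024,   0.        , 320.05809083],
       [  0.        , 454.58643024, 192.99890032],
       [  0.        ,   0.        ,   1.        ]]), 'rvec': array([ 1.90268862, -0.44522138,  0.27336817]), 'tvec': array([-0.51268309,  0.26386797,  0.94853716])}
wrist {'intrinsics': array([[360.60205194,   0.        , 315.23519354],
       [  0.        , 360.60205194, 198.10917877],
       [  0.        ,   0.        ,   1.        ]]), 'T_tool_cam': array([[-6.06608253e-04, -9.55890038e-01, -2.93724135e-01,
         8.04238753e-02],
       [ 9.99999814e-01, -5.99675133e-04, -1.13659895e-04,
        -3.02264433e-04],
       [-6.74926980e-05, -2.93724149e-01,  9.55890224e-01,
        -1.57940819e-01],
       [ 0.00000000e+00,  0.00000000e+00,  0.00000000e+00,
         1.00000000e+00]])}
```

View pics/scene0.png

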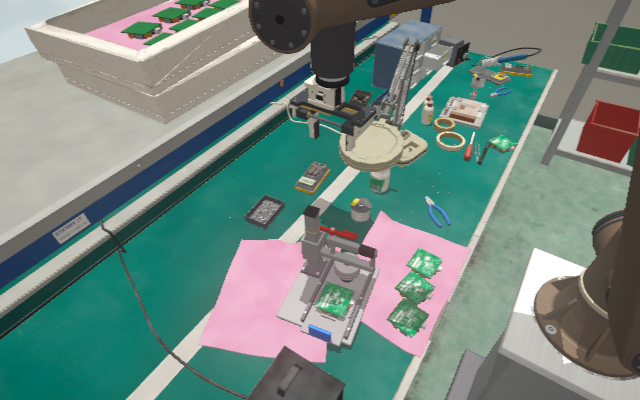

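View pics/side0.png

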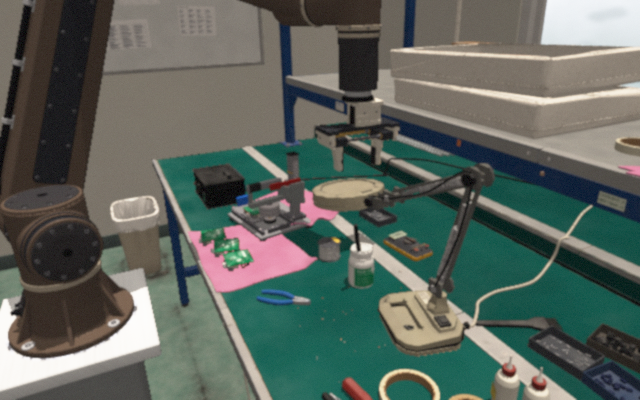

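View pics/wrist0.png

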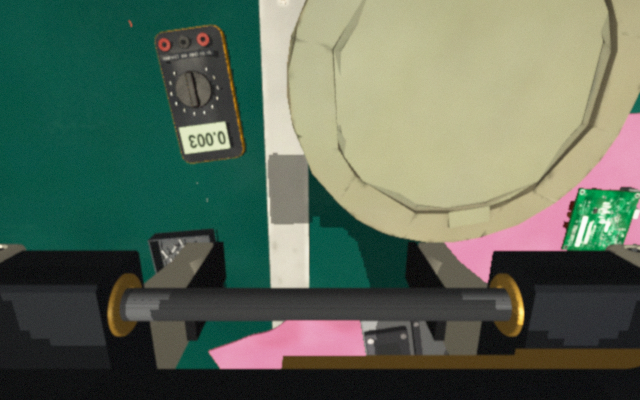

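The scene view shows the stand around (335,265) with the carrier's blue tab at (319,333) and the black grip at about (365,252). A magnifier lamp head at (370,145) stands close to the stand. I'll enlarge both views.

```bash
python3 - <<'E'
import cv2
a=cv2.imread('pics/scene0.png'); cv2.imwrite('pics/sc_crop.png',cv2.resize(a[195:355,265:400],None,fx=5,fy=5,interpolation=cv2.INTER_CUBIC)[:, :])
b=cv2.imread('pics/side0.png'); cv2.imwrite('pics/si_crop.png',cv2.resize(b[140:250,215:345],None,fx=6,fy=5.45,interpolation=cv2.INTER_CUBIC))
E
python3 -c "
import cv2
a=cv2.imread('pics/sc_crop.png');print(a.shape);cv2.imwrite('pics/sc_crop1.png',a[:500]);cv2.imwrite('pics/sc_crop2.png',a[300:800])"
```

```text
(800, 675, 3)
```

View pics/sc_crop1.png

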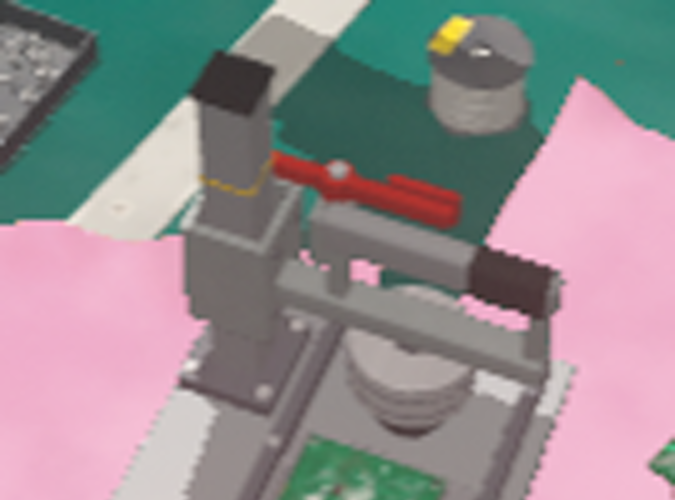

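View pics/sc_crop2.png

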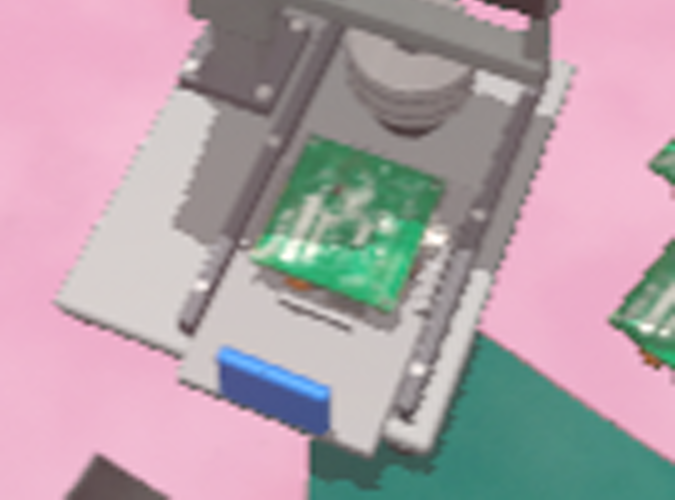

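View pics/si_crop.png

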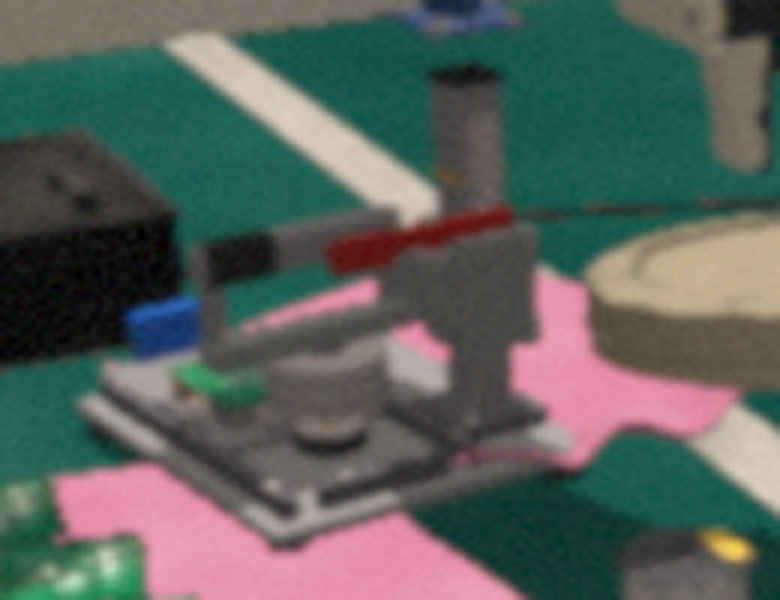

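```bash
cat > fit.py <<'E'
from h import *
import pickle
from scipy.optimize import least_squares
d=pickle.load(open('c0.pkl','rb'))
def S(p): return ('scene',p[0]/5+265,p[1]/5+195)
def D(p): return ('side',p[0]/6+215,p[1]/5.45+140)
# (obs, stand point, slide coef, carrier coef)
O=[]
def add(o,P,s=0,c=0): O.append((o,np.array(P,float),s,c))
H=.0125
add(S((190,93)),[.085+H,H,.219]);add(S((247,112)),[.085-H,H,.219]);add(S((275,68)),[.085-H,-H,.219]);add(S((217,52)),[.085+H,-H,.219])
add(S((202,180)),[.085+H,H,.164]);add(S((243,192)),[.085-H,H,.164]);add(S((272,160)),[.085-H,-H,.164])
add(S((467,290)),[-.025,.008,.133],1);add(S((547,315)),[-.065,.008,.133],1)
add(S((218,665)),[.025,.090,.060],0,1);add(S((327,703)),[-.025,.090,.060],0,1)
add(S((325,733)),[-.025,.090,.030],0,1)
add(S((402,715)),[-.046,.143,.034])
add(D((205,248)),[-.065,0,.157],1);add(D((272,233)),[-.025,-.008,.157],1);add(D((272,272)),[-.025,-.008,.133],1)
add(D((465,74)),[.085,0,.219])
add(D((128,355)),[.025,.090,.030],0,1)
def proj(n,P):
    c=d[n]; return cv2.projectPoints(P.reshape(1,3),c['rvec'],c['tvec'],c['intrinsics'],None)[0].ravel()
def W(p,P,s,c):
    x,y,a=p[:3]; P=P+np.array([0,c*p[4],s*p[3]])
    R=np.array([[np.cos(a),-np.sin(a),0],[np.sin(a),np.cos(a),0],[0,0,1]])
    return R@P+[x,y,0]
def res(p,detail=False):
    e=[]
    for o,P,s,c in O: e.append(proj(o[0],W(p,P,s,c))-np.array(o[1:]))
    return np.array(e).ravel()
if __name__=='__main__':
    for n in ['scene','side']:
        R=cv2.Rodrigues(d[n]['rvec'])[0]; print(n,'cam pos',-R.T@d[n]['tvec'])
    best=min((least_squares(res,[.6,-.2,a,.005,.08],loss='soft_l1') for a in np.arange(0,6.3,.7)),key=lambda q:q.cost)
    p=best.x; print(p,np.rad2deg(p[2]),best.cost)
    print(res(p).reshape(-1,2).round(1))
    np.save('p.npy',p)
    for nm,P,s,c in [('grip',[-.045,0,.145],1,0),('bar',[.008,0,.145],1,0),('tab',[0,.09,.045],0,1),('col',[.085,0,.219],0,0)]:
        print(nm,W(p,np.array(P),s,c))
E
python3 fit.py
```

```text
scene cam pos [0.26101312 0.66308026 0.78090849]
side cam pos [ 0.13563305 -0.936357    0.58054479]
[0.50371706 0.20210411 0.19971589 0.00274571 0.0766314 ] 11.442877821717524 27.501247670443096
[[-0.1 -0.6]
 [-0.3 -1.2]
 [-1.2 -0.5]
 [-0.7 -0.4]
 [-1.3 -0.3]
 [ 1.2  0.5]
 [-0.2 -1.2]
 [-0.2  0.7]
 [ 1.9  1.1]
 [-0.  -0.5]
 [ 1.2  0.5]
 [ 1.5  1.3]
 [-0.4 -2.6]
 [-3.6 -0.9]
 [-0.3 -0.7]
 [ 0.3  0.4]
 [-1.4 -0.6]
 [12.7 -2.6]]
grip [0.45961152 0.19317652 0.14774571]
bar [0.51155804 0.20369124 0.14774571]
tab [0.47065891 0.36542337 0.045     ]
col [0.58702751 0.21896733 0.219     ]
```

```bash
cat > ov.py <<'E'
from fit import *
def box(x0,x1,y0,y1,z0,z1,s=0,c=0):
    V=[np.array([x,y,z]) for x in (x0,x1) for y in (y0,y1) for z in (z0,z1)]
    E=[(i,j) for i in range(8) for j in range(i+1,8) if bin(i^j).count('1')==1]
    return [(V[i],V[j],s,c) for i,j in E]
H=.0125
B=[(box(.085-H,.085+H,-H,H,.1,.219),(0,0,255)),(box(.085-H,.085+H,-H,H,.163,.165),(0,255,255)),(box(-.065,-.025,-.008,.008,.133,.157,1),(255,0,0)),
(box(-.025,.025,.082,.09,.03,.06,0,1),(255,255,0)),(box(-.045,.045,.09-.135,.09,.022,.030,0,1),(255,0,255)),(box(-.046,.046,-.045,.143,.022,.034),(0,128,255)),
(box(-.009,.025,-.032,-.028,.135,.155,1),(0,255,0))]
def ov(p,cap,n,roi,f,out,projf=proj):
    x0,x1,y0,y1=roi
    im=cv2.cvtColor(cap['color'],cv2.COLOR_RGB2BGR)[y0:y1,x0:x1]; im=cv2.resize(im,None,fx=f,fy=f,interpolation=cv2.INTER_CUBIC)
    for L,col in B:
        for a,b,s,c in L:
            q=[(projf(n,W(p,v,s,c))-[x0,y0]+.5)*f-.5 for v in (a,b)]
            cv2.line(im,*[tuple(int(round(t*8)) for t in k) for k in q],col,1,cv2.LINE_AA,3)
    cv2.imwrite('pics/'+out+'.png',im)
E
sed -i '/add(D((128,355))/d;/add(D((205,248))/d' fit.py; python3 fit.py
python3 - <<'E'
from ov import *
p=np.load('p.npy')
ov(p,d['scene'],'scene',(295,395,200,350),4,'ovA')
ov(p,d['side'],'side',(225,325,145,245),6,'ovB')
E
```

```text
scene cam pos [0.26101312 0.66308026 0.78090849]
side cam pos [ 0.13563305 -0.936357    0.58054479]
[0.50219043 0.20435607 0.18322498 0.00993574 0.07375296] 10.498017892918927 8.3139418248888
[[ 0.1 -0.2]
 [-0.1 -0.6]
 [-0.9  0.1]
 [-0.3  0.1]
 [-1.1  0.1]
 [ 1.3  1. ]
 [ 0.1 -0.6]
 [-0.1 -0.3]
 [ 2.2  0.5]
 [-0.6 -1.1]
 [ 0.4  0.2]
 [ 0.7  1. ]
 [-1.5 -1.5]
 [-2.  -0.6]]
grip [0.45794368 0.19615701 0.15493574]
bar [0.51005652 0.20581369 0.15493574]
tab [0.4723544 0.365368  0.045    ]
col [0.58576763 0.2198432  0.219     ]
```

View pics/ovA.png

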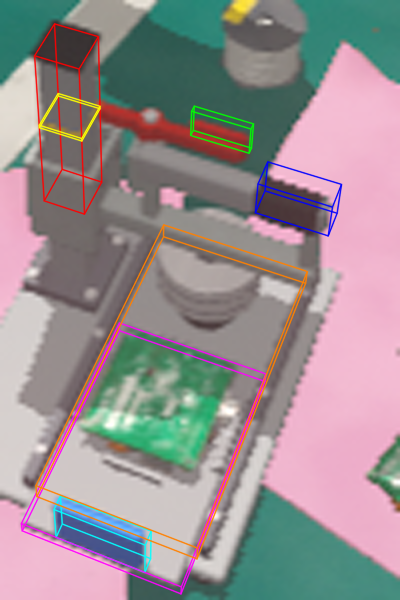

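View pics/ovB.png

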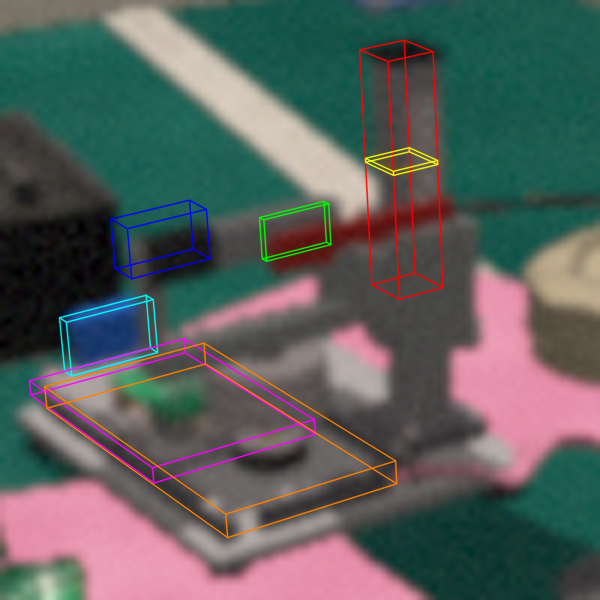

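```bash
python3 - <<'E'
from fit import *
def tri(a,b):
    Ps=[]
    for n in ('scene','side'):
        c=d[n]; Ps.append(c['intrinsics']@np.c_[cv2.Rodrigues(c['rvec'])[0],c['tvec']])
    X=cv2.triangulatePoints(Ps[0],Ps[1],np.array(a,float).reshape(2,1),np.array(b,float).reshape(2,1)).ravel(); return X[:3]/X[3]
print('lamp centre',tri((372,143),(348,191)))
print('lamp left',tri((340,146),(313,190)))
print('box right corner',tri((343,380),(245,178)), tri((285,349),(245,178)), tri((285,349),(229,164)))
# ray plane
def ray(n,uv,z):
    c=d[n];R=cv2.Rodrigues(c['rvec'])[0];C=-R.T@c['tvec'];v=R.T@np.linalg.inv(c['intrinsics'])@[*uv,1];return C+v*(z-C[2])/v[2]
for uv in [(285,349),(343,380),(248,398)]:
    print(uv,[ray('scene',uv,z).round(3) for z in (.05,.08,.1)])
for uv in [(195,170),(228,164),(245,178)]:
    print(uv,[ray('side',uv,z).round(3) for z in (.05,.08,.1)])
print('side box bottom',[ray('side',uv,0).round(3) for uv in [(200,206),(245,197)]])
a=cv2.imread('pics/scene0.png');cv2.imwrite('pics/c1.png',cv2.resize(a[90:190,300:440],None,fx=5,fy=5))
a=cv2.imread('pics/scene0.png');cv2.imwrite('pics/c2.png',cv2.resize(a[300:400,220:370],None,fx=5,fy=5))
E
```

```text
lamp centre [ 0.60364886 -0.08254621  0.2022798 ]
lamp left [0.5966142  0.02126374 0.20239118]
box right corner [0.45073528 0.42227445 0.08707187] [0.50439076 0.44022607 0.08763271] [0.47080503 0.45958923 0.14055495]
(285, 349) [array([0.512, 0.429, 0.05 ]), array([0.501, 0.439, 0.08 ]), array([0.495, 0.445, 0.1  ])]
(343, 380) [array([0.385, 0.418, 0.05 ]), array([0.38 , 0.428, 0.08 ]), array([0.376, 0.434, 0.1  ])]
(248, 398) [array([0.513, 0.538, 0.05 ]), array([0.502, 0.543, 0.08 ]), array([0.496, 0.547, 0.1  ])]
(195, 170) [array([0.398, 0.729, 0.05 ]), array([0.383, 0.634, 0.08 ]), array([0.373, 0.572, 0.1  ])]
(228, 164) [array([0.527, 0.74 , 0.05 ]), array([0.505, 0.645, 0.08 ]), array([0.49 , 0.582, 0.1  ])]
(245, 178) [array([0.537, 0.549, 0.05 ]), array([0.515, 0.465, 0.08 ]), array([0.5  , 0.409, 0.1  ])]
side box bottom [array([0.362, 0.491, 0.   ]), array([0.517, 0.497, 0.   ])]
```

View pics/c1.png

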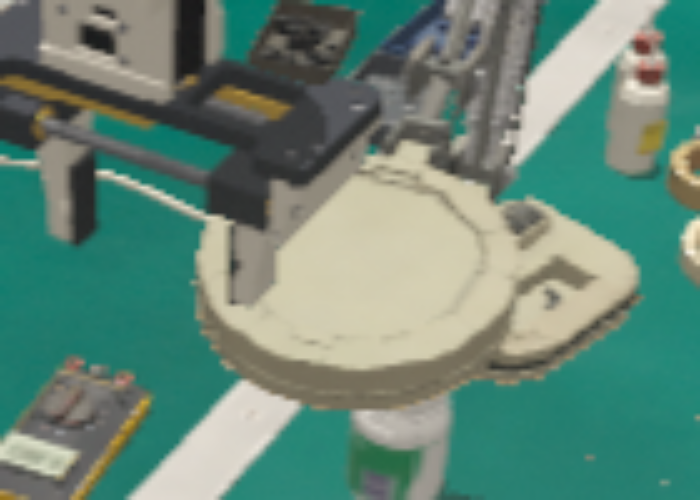

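View pics/c2.png

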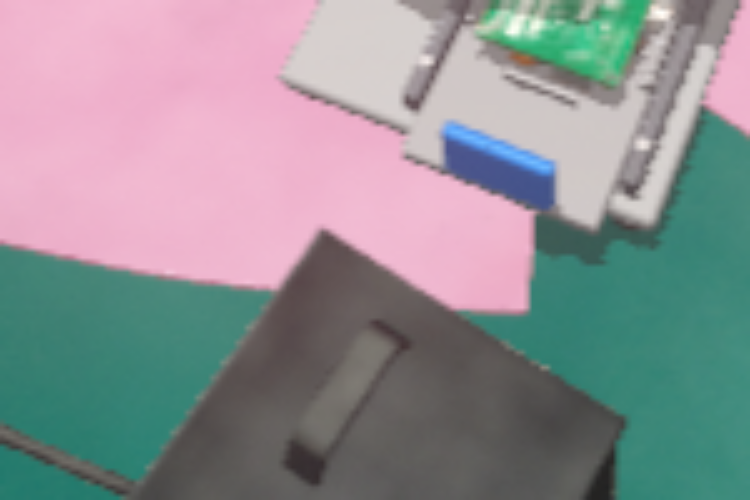

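Request:
step_arm(increments=[[[0,0,-0.04],[0,0,0],0],[[-0.01,0.01,-0.08],[0,0,-0.12],0],[[-0.03,0.035,-0.09],[0,0,-0.26],0],[[-0.06,0.065,-0.09],[0,0,-0.4],0],[[-0.09,0.095,-0.09],[0,0,-0.54],0],[[-0.12,0.125,-0.09],[0,0,-0.68],0],[[-0.15,0.155,-0.09],[0,0,-0.82],0],[[-0.17,0.185,-0.09],[0,0,-0.96],0],[[-0.19,0.205,-0.09],[0,0,-1.1],0],[[-0.195,0.215,-0.08],[0,0,-1.24],0]])

```text
time_s: 1.15
tcp_pos: [0.4589, 0.1967, 0.3078]
eef_rot: [-179.9, -0.1, -18.5]
contact_force: [0.5, -0.3, -0.4]
gripper_width: 0.0873
```

Request:
step_arm(increments=[[[0,0,0],[0,0,-0.14],0],[[0,0,0],[0,0,-0.28],0],[[0,0,0],[0,0,-0.42],0],[[0,0,0],[0,0,-0.506],0],[[0,0,0],[0,0,-0.506],0]])

```text
time_s: 1.65
tcp_pos: [0.4598, 0.1949, 0.3064]
eef_rot: [180.0, 0.0, 10.1]
contact_force: [-1.2, -0.2, -0.1]
gripper_width: 0.0877
```

```bash
cat > wcap.py <<'E'
import sys,pickle
from h import *
s=r.get_state(); c=r.capture('wrist'); n=sys.argv[1]
pickle.dump((s,c),open(n+'.pkl','wb')); save(n,c['color'])
print(s['time_s'],s['tcp_pos'],s['eef_rot'],s['joints'].round(1),s['contact_force'].round(2))
E
python3 wcap.py w1
```

```text
1.65 [0.45977236 0.19491192 0.30636763] [1.79992317e+02 2.34838388e-02 1.01097176e+01] [ 45.6   1.2 -13.3  -0.  -75.6  54.6] [-1.15 -0.2  -0.06]
```

View pics/w1.png

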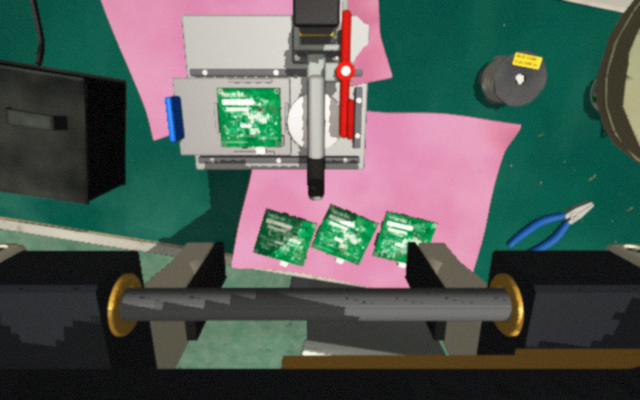

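The wrist view is clear. The grip spans about (316,160-198), the lever pad is near (346,120), the column cap is at (316,8) and the blue tab is at (174,118). I'll enlarge it.

```bash
python3 - <<'E'
import cv2
a=cv2.imread('pics/w1.png')
cv2.imwrite('pics/w1a.png',cv2.resize(a[0:110,270:400],None,fx=6,fy=5.4,interpolation=cv2.INTER_CUBIC))
cv2.imwrite('pics/w1b.png',cv2.resize(a[100:210,270:400],None,fx=6,fy=5.4,interpolation=cv2.INTER_CUBIC))
cv2.imwrite('pics/w1c.png',cv2.resize(a[60:180,150:300],None,fx=5,fy=5,interpolation=cv2.INTER_CUBIC))
E
```

```text
(no output)
```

View pics/w1a.png

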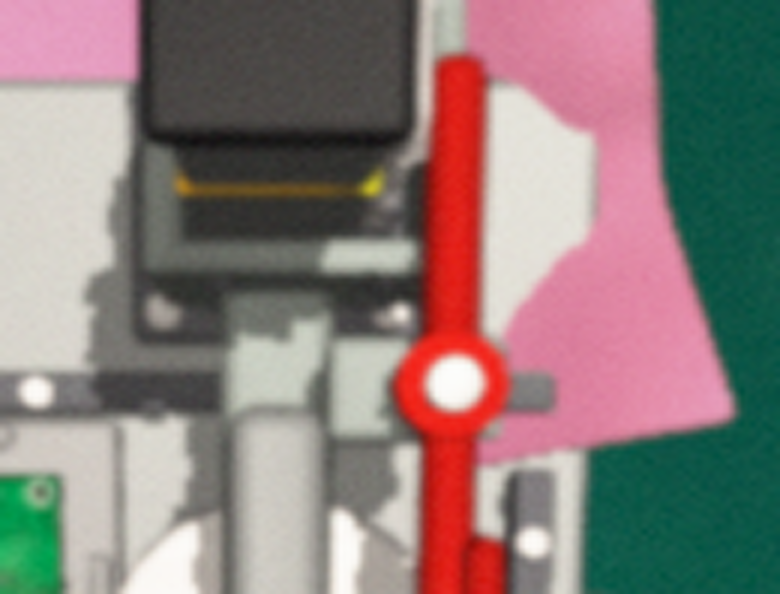

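View pics/w1b.png

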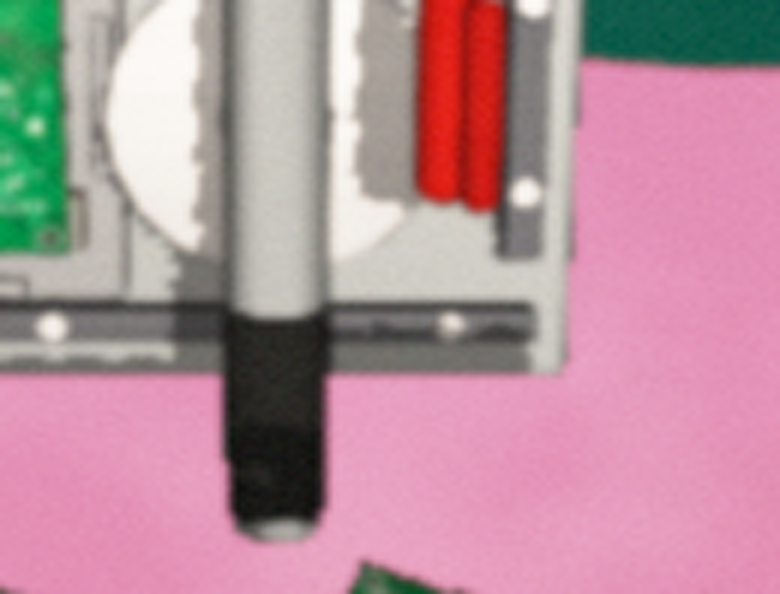

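View pics/w1c.png

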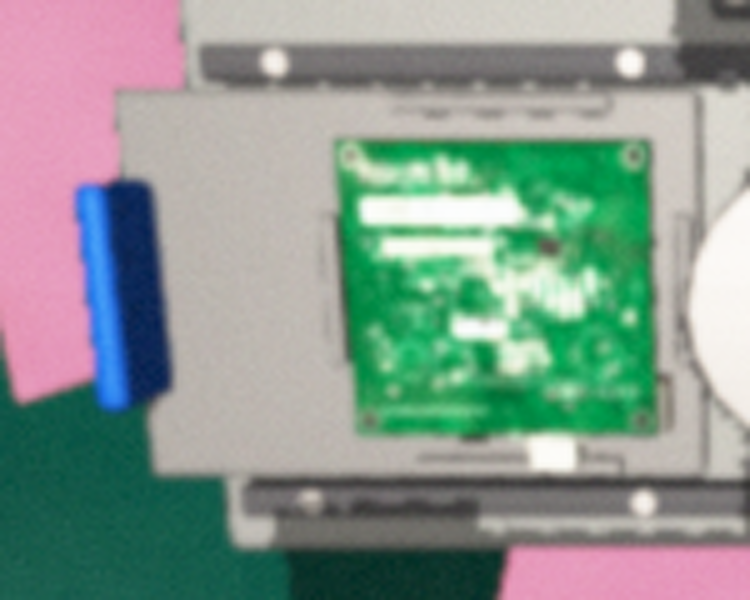

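```bash
cat > fit2.py <<'E'
from fit import *
from scipy.spatial.transform import Rotation as Ro
def wproj(s,c):
    T=np.eye(4);T[:3,:3]=Ro.from_euler('xyz',s['eef_rot'],degrees=True).as_matrix();T[:3,3]=s['tcp_pos']
    M=np.linalg.inv(T@c['T_tool_cam'])
    def f(n,P):
        q=c['intrinsics']@(M[:3,:3]@P+M[:3,3]); return q[:2]/q[2]
    return f
s1,c1=pickle.load(open('w1.pkl','rb')); wp=wproj(s1,c1)
Q=[]
def A(p): return (p[0]/6+270-.4,p[1]/5.4-.4)
def Bq(p): return (p[0]/6+270-.4,p[1]/5.4+100-.4)
def C(p): return (p[0]/5+150-.4,p[1]/5+60-.4)
def ad(o,P,s=0,c=0,m=(1,1)): Q.append((o,np.array(P),s,c,np.array(m)))
H=.0125
ad(A((147,133)),[.085-H,H,.219]);ad(A((412,133)),[.085-H,-H,.219])
ad(A((178,188)),[.085-H,H,.164]);ad(A((382,186)),[.085-H,-H,.164])
ad(Bq((225,318)),[-.025,.008,.157],1);ad(Bq((328,318)),[-.025,-.008,.157],1)
ad(Bq((230,515)),[-.065,.008,.157],1,0,(1,0));ad(Bq((324,515)),[-.065,-.008,.157],1,0,(1,0))
ad(C((200,86)),[.046,.143,.034]);ad(C((243,480)),[-.046,.143,.034])
ad(C((78,187)),[.025,.090,.060],0,1);ad(C((106,410)),[-.025,.090,.060],0,1)
ad(C((119,90)),[.045,.090,.030],0,1);ad(C((155,474)),[-.045,.090,.030],0,1)
def res2(p,w=.5):
    e=[(wp(None,W(p,P,s,c))-o)*m for o,P,s,c,m in Q]
    return np.r_[np.array(e).ravel(),w*res(p)]
if __name__=='__main__':
    p0=np.load('p.npy')
    for w in (0,.3):
        q=least_squares(res2,p0,args=(w,),loss='soft_l1');p=q.x
        print(w,p.round(4),np.rad2deg(p[2]).round(2),q.cost); print(res2(p,w)[:2*len(Q)].reshape(-1,2).round(1).tolist())
    np.save('p2.npy',p)
    for nm,P,s,c in [('grip',[-.045,0,.145],1,0),('bar',[.008,0,.145],1,0),('tab',[0,.09,.045],0,1),('col',[.085,0,.219],0,0)]:
        print(nm,W(p,np.array(P),s,c))
    from ov import ov
    ov(p,c1,'w',(150,370,0,210),3.6,'ovW',wp)
E
python3 fit2.py
```

```text
0 [ 0.5044  0.2014  0.1725 -0.0056  0.0728] 9.88 8.603064490201135
[[2.5, -0.8], [-1.3, -0.7], [0.8, 1.1], [-0.5, 1.6], [-0.3, -0.2], [0.7, -0.1], [-1.0, 0.0], [0.9, 0.0], [-0.2, -0.6], [-1.2, 1.2], [-0.2, -1.0], [-0.5, 0.8], [-0.0, -0.4], [1.1, 0.9]]
0.3 [ 0.5046  0.2014  0.1738 -0.0039  0.0728] 9.96 11.856217164659004
[[2.3, -1.0], [-1.5, -0.9], [0.7, 0.9], [-0.6, 1.4], [-0.3, 0.1], [0.8, 0.1], [-0.9, 0.0], [1.0, 0.0], [-0.2, -0.5], [-1.1, 1.2], [-0.3, -0.9], [-0.5, 0.9], [-0.2, -0.3], [1.1, 1.0]]
grip [0.46023095 0.19364421 0.14106111]
bar [0.51243282 0.20280744 0.14106111]
tab [0.47639865 0.36181814 0.045     ]
col [0.58827328 0.21612005 0.219     ]
```

View pics/ovW.png

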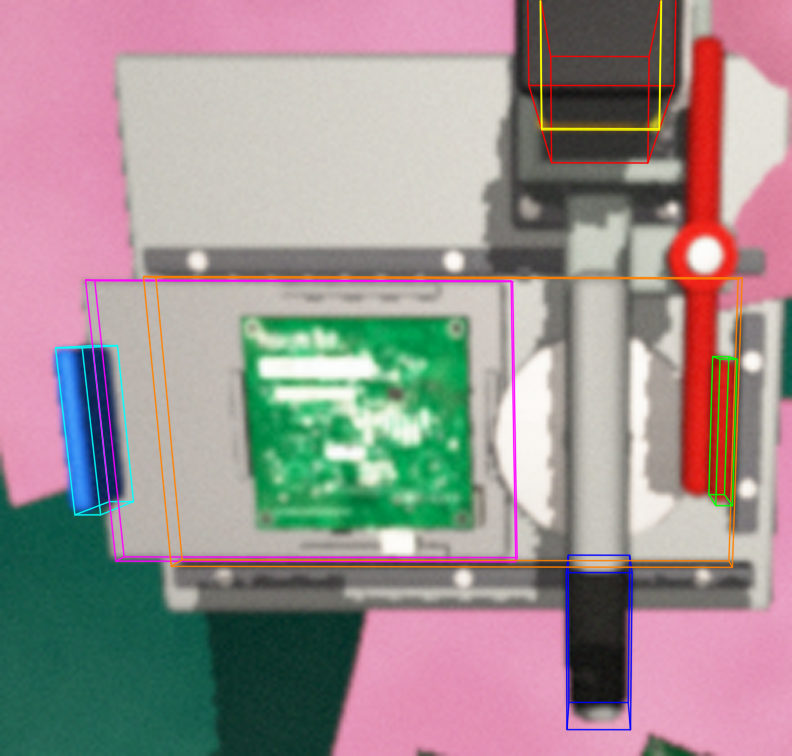

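Request:
step_arm(increments=[[[0,0.0005,0.04],[0,0,0],0],[[0,0.0005,0.08],[0,0,0],0],[[0,0.0005,0.12],[0,0,0],0],[[0,0.0005,0.15],[0,0,0],0.4],[[0,0.0005,0.17],[0,0,0],0.6],[[0,0.0005,0.176],[0,0,0],0.6],[[0,0.0005,0.176],[0,0,0],0.6]], force=5)

```text
time_s: 2.4
tcp_pos: [0.4599, 0.1942, 0.1301]
eef_rot: [179.9, 0.1, 10.0]
contact_force: [-0.2, -0.5, 0.5]
gripper_width: 0.0614
```

```bash
python3 wcap.py w2
```

```text
2.4 [0.4599068  0.19424986 0.13014026] [1.79941702e+02 6.99565631e-02 9.95586493e+00] [ 45.5   9.1 -28.7   0.  -52.2  54.5] [-0.2  -0.54  0.49]
```

View pics/w2.png

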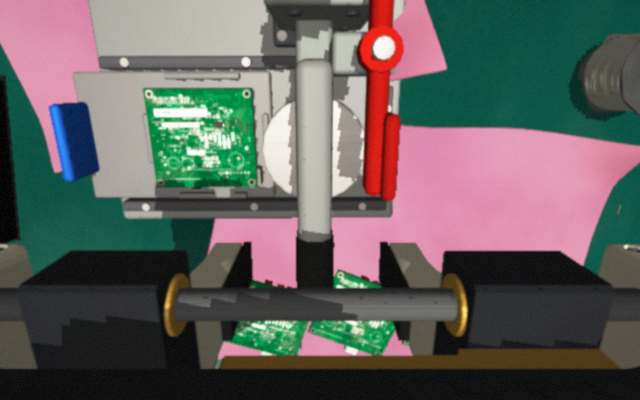

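Request:
step_arm(increments=[[[0.003,0.0,0],[0,0,0],0.75],[[0.003,0,0],[0,0,0],1],[[0.003,0,0],[0,0,0],1],[[0.003,0,0],[0,0,0],1],[[0.003,0,0],[0,0,0],1]], force=10)

```text
time_s: 2.95
tcp_pos: [0.4631, 0.195, 0.1308]
eef_rot: [-180.0, -0.0, 10.0]
contact_force: [-0.4, 0.0, 0.3]
gripper_width: 0.0174
```

Request:
step_arm(increments=[[[0,0,0],[0,0,0],1],[[0,0,0],[0,0,0],1],[[0,0,-0.002],[0,0,0],1],[[0,0,-0.005],[0,0,0],1],[[0,0,-0.008],[0,0,0],1],[[0,0,-0.011],[0,0,0],1],[[0,0,-0.014],[0,0,0],1],[[0,0,-0.017],[0,0,0],1],[[0,0,-0.02],[0,0,0],1],[[0,0,-0.02],[0,0,0],1]], force=40)

```text
time_s: 3.95
tcp_pos: [0.463, 0.1951, 0.15]
eef_rot: [-180.0, 0.0, 10.0]
contact_force: [3.9, 1.6, -9.6]
gripper_width: 0.0155
```

```bash
python3 wcap.py w3
```

```text
3.95 [0.46300873 0.19505378 0.15003633] [-1.79997596e+02  2.21311009e-02  1.00224717e+01] [ 45.3   8.1 -26.9  -0.  -55.   54.8] [ 3.86  1.59 -9.58]
```

View pics/w3.png

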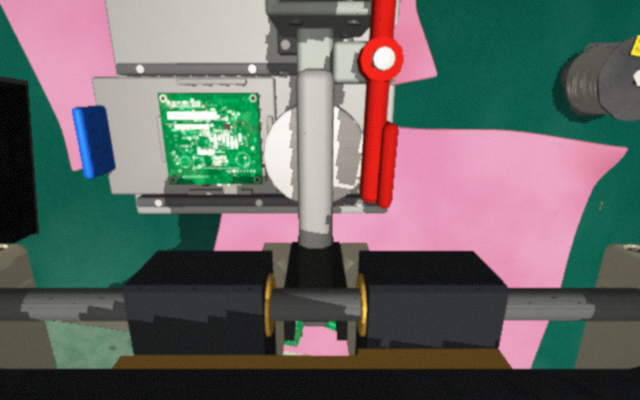

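Request:
step_arm(increments=[[[0,0,-0.003],[0,0,0],1],[[0,0,-0.006],[0,0,0],1],[[0,0,-0.009],[0,0,0],1],[[0,0,-0.012],[0,0,0],1],[[0,0,-0.015],[0,0,0],1],[[0,0,-0.0175],[0,0,0],1],[[0,0,-0.0175],[0,0,0],1],[[0,0,-0.0175],[0,0,0],1]])

```text
time_s: 4.8
tcp_pos: [0.463, 0.1951, 0.1678]
eef_rot: [-180.0, 0.0, 10.0]
contact_force: [4.5, 1.9, -9.1]
gripper_width: 0.0156
```

```bash
python3 wcap.py w4; python3 - <<'E'
from h import *
for n in ('scene','side'):
    c=r.capture(n); save(n+'4',c['color'])
a=cv2.imread('pics/scene4.png');cv2.imwrite('pics/s4.png',cv2.resize(a[170:300,280:420],None,fx=5,fy=4.6,interpolation=cv2.INTER_CUBIC))
a=cv2.imread('pics/side4.png');cv2.imwrite('pics/d4.png',cv2.resize(a[140:250,215:345],None,fx=6,fy=5.4,interpolation=cv2.INTER_CUBIC))
E
```

```text
4.8 [0.46303382 0.19509993 0.16781591] [-1.79995254e+02  4.87585578e-03  1.00342590e+01] [ 45.3   7.1 -25.6  -0.  -57.4  54.8] [ 4.47  1.91 -9.07]
```

View pics/s4.png

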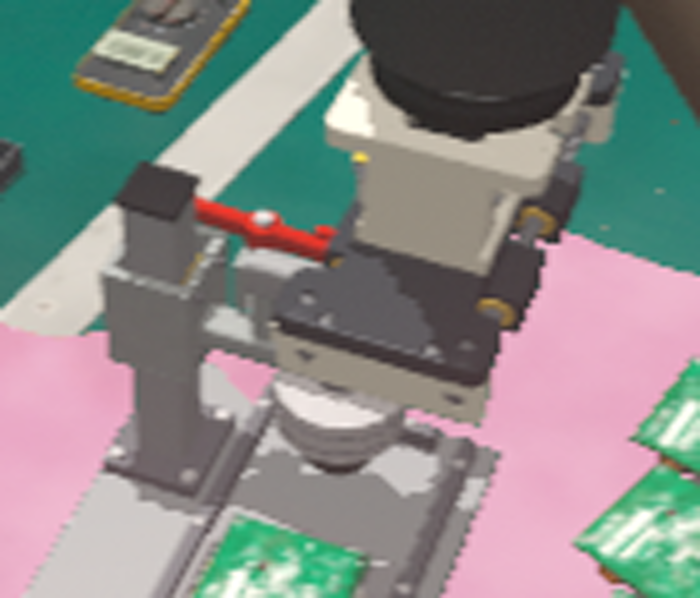

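View pics/d4.png

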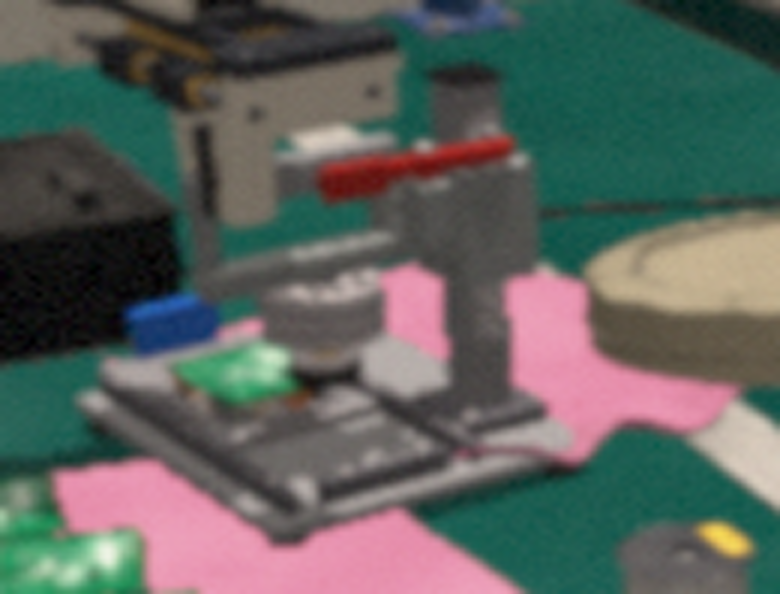

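View pics/w4.png

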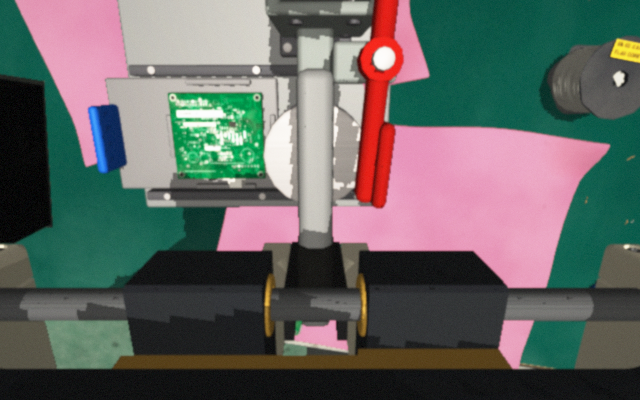

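Request:
step_arm(increments=[[[0,0,0.001],[0,0,0],1],[[0,0,0.002],[0,0,0],1],[[0,0,0.003],[0,0,0],1],[[0,0,0.004],[0,0,0],1],[[0,0,0.004],[0,0,0],1]])

```text
time_s: 5.45
tcp_pos: [0.463, 0.1951, 0.164]
eef_rot: [-180.0, -0.0, 10.0]
contact_force: [3.2, 2.2, -7.0]
gripper_width: 0.0156
```

Request:
step_arm(increments=[[[0,0,0.001],[0,0,0],1],[[0,0,0.0015],[0,0,0],1],[[0,0,0.002],[0,0,0],1],[[0,0,0.002],[0,0,0],1]])

```text
time_s: 5.85
tcp_pos: [0.463, 0.1951, 0.1626]
eef_rot: [-180.0, -0.0, 10.1]
contact_force: [-2.4, 1.3, 2.9]
gripper_width: 0.0157
```

Request:
step_arm(increments=[[[0,0,-0.0005],[0,0,0],1],[[0,0,-0.0005],[0,0,0],0.7],[[0,0,-0.0005],[0,0,0],0.5],[[0,0,-0.0005],[0,0,0],0.4],[[0,0,-0.0005],[0,0,0],0.4]], force=10)

```text
time_s: 6.35
tcp_pos: [0.463, 0.1948, 0.1625]
eef_rot: [180.0, 0.0, 10.0]
contact_force: [0.5, -0.4, 0.8]
gripper_width: 0.0428
```

```bash
python3 wcap.py w5;python3 - <<'E'
from h import *
c=r.capture('side'); save('side5',c['color'])
a=cv2.imread('pics/side5.png');cv2.imwrite('pics/d5.png',cv2.resize(a[140:250,215:345],None,fx=6,fy=5.4,interpolation=cv2.INTER_CUBIC))
E
```

```text
6.35 [0.46298128 0.19482472 0.16247828] [1.79983371e+02 1.38473389e-02 1.00339242e+01] [ 45.3   7.4 -26.    0.  -56.7  54.8] [ 0.45 -0.43  0.84]
```

View pics/d5.png

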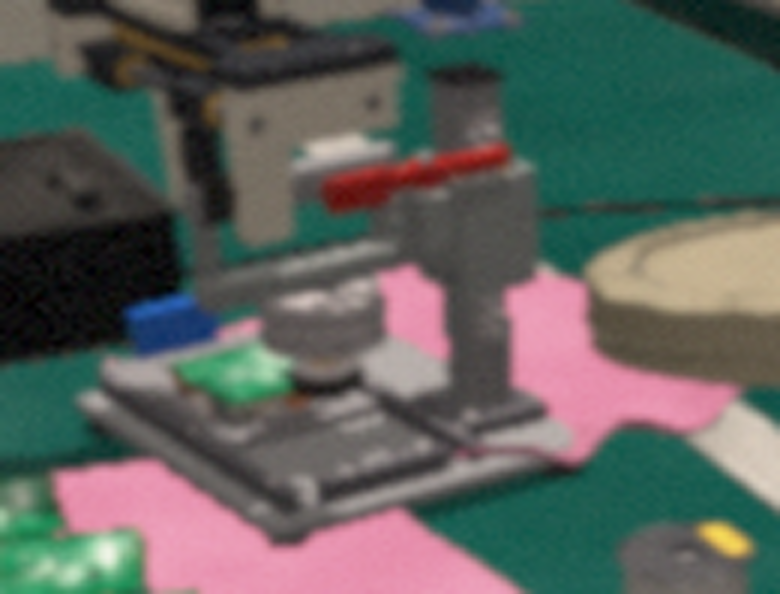

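View pics/w5.png

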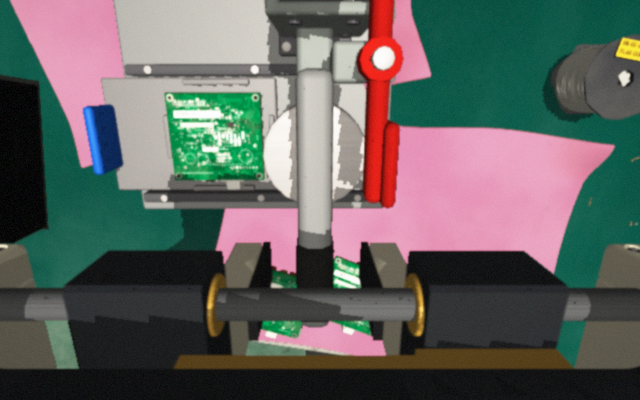

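Request:
step_arm(increments=[[[0,0,-0.03],[0,0,0],0.4],[[0,-0.01,-0.075],[0,0,0],0.4],[[0,-0.03,-0.12],[0,0,0],0.4],[[0,-0.06,-0.15],[0,0,0],0.6],[[0,-0.06,-0.15],[0,0,0],0.6]])

```text
time_s: 6.95
tcp_pos: [0.454, 0.2574, 0.3174]
eef_rot: [-179.8, -0.4, 10.1]
contact_force: [0.4, -0.0, -0.1]
gripper_width: 0.042
```

```bash
python3 wcap.py w6;python3 - <<'E'
from h import *
a=cv2.imread('pics/w6.png');cv2.imwrite('pics/w6a.png',cv2.resize(a[0:240,60:380],None,fx=2.5,fy=2.5,interpolation=cv2.INTER_CUBIC))
E
```

```text
6.95 [0.45402638 0.25743418 0.31736812] [-179.75590819   -0.40036662   10.14016953] [ 51.2   2.9 -10.1   0.1 -76.5  48.9] [ 0.41 -0.03 -0.11]
```

View pics/w6a.png

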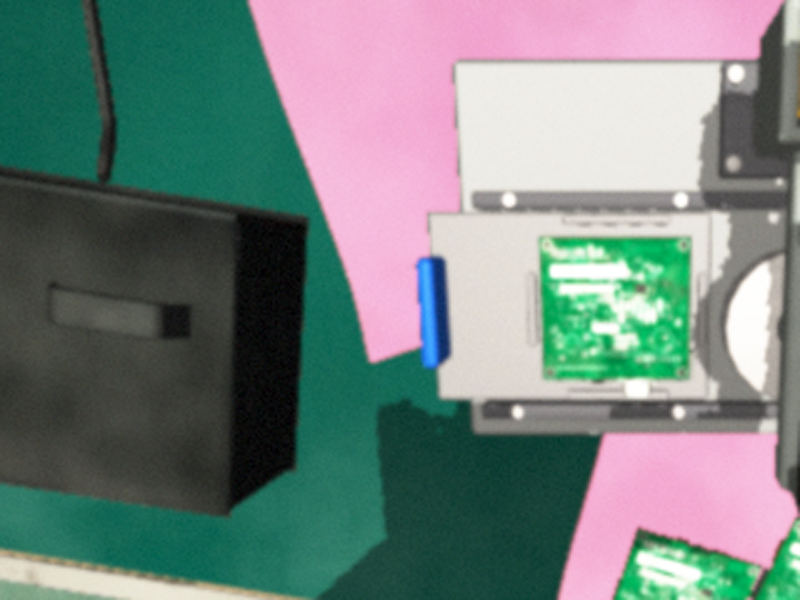

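```bash
cat > wr.py <<'E'
from fit2 import *
def wray(s,c,uv,z):
    T=np.eye(4);T[:3,:3]=Ro.from_euler('xyz',s['eef_rot'],degrees=True).as_matrix();T[:3,3]=s['tcp_pos'];M=T@c['T_tool_cam']
    v=M[:3,:3]@np.linalg.inv(c['intrinsics'])@[*uv,1]; return M[:3,3]+v*(z-M[2,3])/v[2]
def stand(X,p):
    a=p[2];dx,dy=X[0]-p[0],X[1]-p[1];return np.array([np.cos(a)*dx+np.sin(a)*dy,-np.sin(a)*dx+np.cos(a)*dy,X[2]])
E
python3 - <<'E'
from wr import *
s,c=pickle.load(open('w6.pkl','rb'));p=np.load('p2.npy')
f=lambda x,y,z:wray(s,c,(60+x/2.5-.3,y/2.5-.3),z)
for z in (0,): print('box bottom',f(307,218,0),f(293,467,0))
for z in (.07,.085,.1,.115): print(z,'box top',f(238,213,z).round(3),f(228,515,z).round(3))
for nm,x,y,z in [('tab out +x',419,260,.06),('tab out -x',427,367,.06),('car +x',428,213,.03),('car -x',440,398,.03),('guide+',474,211,.034),('guide-',484,402,.034),('board',542,237,.045),('board',691,380,.045)]:
    X=f(x,y,z);print(nm,X.round(4),stand(X,p).round(4))
E
```

```text
box bottom [0.50567639 0.43745561 0.        ] [0.37384546 0.43574771 0.        ]
0.07 box top [0.506 0.442 0.07 ] [0.368 0.44  0.07 ]
0.085 box top [0.507 0.436 0.085] [0.374 0.434 0.085]
0.1 box top [0.508 0.43  0.1  ] [0.38  0.428 0.1  ]
0.115 box top [0.509 0.423 0.115] [0.386 0.421 0.115]
tab out +x [0.4998 0.3657 0.06  ] [0.0237 0.1626 0.06  ]
tab out -x [0.4527 0.357  0.06  ] [-0.0242  0.1622  0.06  ]
car +x [0.5196 0.3707 0.03  ] [0.0441 0.1641 0.03  ]
car -x [0.4327 0.3552 0.03  ] [-0.0442  0.1638  0.03  ]
guide+ [0.5244 0.3487 0.034 ] [0.045  0.1416 0.034 ]
guide- [0.4354 0.3326 0.034 ] [-0.0454  0.1412  0.034 ]
board [0.5188 0.3146 0.045 ] [0.0336 0.109  0.045 ]
board [0.466  0.2345 0.045 ] [-0.0323  0.0392  0.045 ]
```

Request:
step_arm(increments=[[[0.004,-0.012,0],[0,0,-0.14],1],[[0.008,-0.024,0],[0,0,-0.28],1],[[0.012,-0.036,0],[0,0,-0.42],1],[[0.016,-0.048,0],[0,0,-0.56],1],[[0.02,-0.06,0],[0,0,-0.7],1],[[0.024,-0.072,0],[0,0,-0.84],1],[[0.028,-0.084,0],[0,0,-0.98],1],[[0.032,-0.096,0],[0,0,-1.12],1],[[0.036,-0.108,0],[0,0,-1.26],1],[[0.04,-0.1195,0],[0,0,-1.4],1]], force=20)

```text
time_s: 8.0
tcp_pos: [0.4709, 0.3784, 0.3111]
eef_rot: [-179.9, 0.1, 90.6]
contact_force: [0.1, -0.3, 0.1]
gripper_width: 0.0005
```

Request:
step_arm(increments=[[[0,0,0],[0,0,-0.12],1],[[0,0,0],[0,0,-0.17],1],[[0,0,0],[0,0,-0.17],1],[[0,0,0],[0,0,-0.17],1]])

```text
time_s: 8.4
tcp_pos: [0.471, 0.3781, 0.3117]
eef_rot: [-179.9, 0.1, 99.9]
contact_force: [-0.5, 0.1, 0.4]
gripper_width: 0.0004
```

```bash
python3 wcap.py w7
```

```text
8.4 [0.47102724 0.37812963 0.31168848] [-1.79934739e+02  5.50728705e-02  9.98698763e+01] [ 57.3  11.5  -0.7  -0.  -77.8 132.6] [-0.46  0.1   0.43]
```

View pics/w7.png

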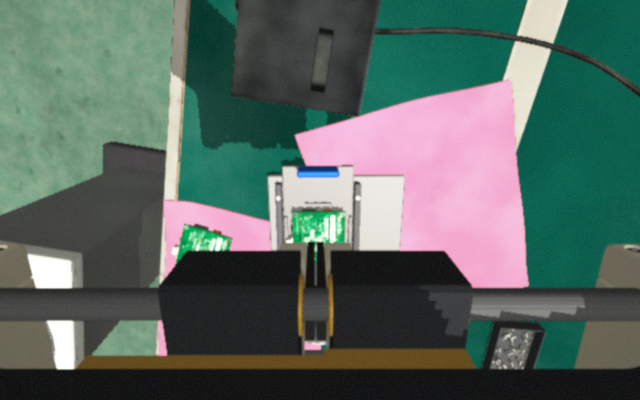

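```bash
python3 - <<'E'
from wr import *
s,c=pickle.load(open('w7.pkl','rb'));p=np.load('p2.npy')
a=cv2.imread('pics/w7.png');cv2.imwrite('pics/w7a.png',cv2.resize(a[155:245,255:415],None,fx=5,fy=5,interpolation=cv2.INTER_CUBIC))
for uv in [(297.5,167.5),(338,167.5)]:
    X=wray(s,c,uv,.06);print(X,stand(X,p))
print(stand(s['tcp_pos'],p))
E
```

```text
[0.4523353  0.36449967 0.06      ] [-0.02323737  0.16964762  0.06      ]
[0.49855823 0.3725262  0.06      ] [0.02367721 0.16956175 0.06      ]
[-0.00247041  0.17984066  0.31168848]
```

View pics/w7a.png

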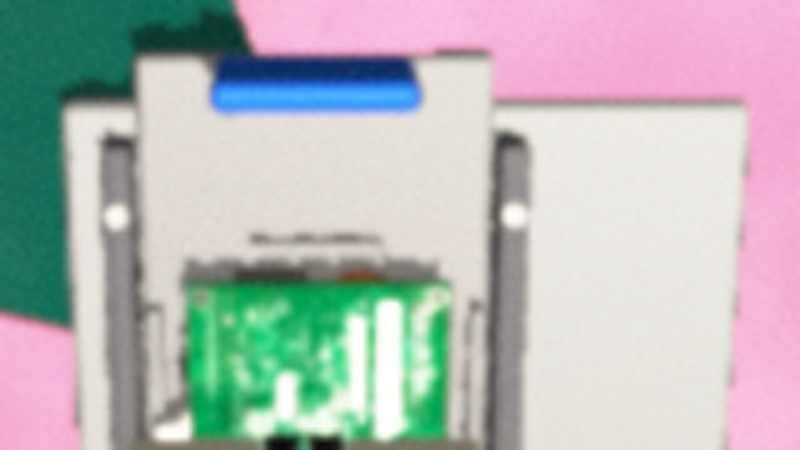

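Request:
step_arm(increments=[[[0.006,0.002,0.035],[0,0,0],1],[[0.006,0.002,0.075],[0,0,0],1],[[0.006,0.002,0.115],[0,0,0],1],[[0.006,0.002,0.155],[0,0,0],1],[[0.006,0.002,0.195],[0,0,0],1],[[0.006,0.002,0.225],[0,0,0],1],[[0.006,0.002,0.25],[0,0,0],1],[[0.006,0.002,0.265],[0,0,0],1],[[0.006,0.002,0.274],[0,0,0],1],[[0.006,0.002,0.274],[0,0,0],1]])

```text
time_s: 9.45
tcp_pos: [0.4717, 0.3843, 0.0374]
eef_rot: [-179.9, 0.1, 99.9]
contact_force: [0.2, 0.2, -0.4]
gripper_width: 0.0001
```

```bash
python3 wcap.py w8;python3 - <<'E'
from h import *
c=r.capture('side'); save('side8',c['color'])
a=cv2.imread('pics/side8.png');cv2.imwrite('pics/d8.png',cv2.resize(a[140:250,195:325],None,fx=6,fy=5.4,interpolation=cv2.INTER_CUBIC))
c=r.capture('scene'); save('scene8',c['color'])
a=cv2.imread('pics/scene8.png');cv2.imwrite('pics/s8.png',cv2.resize(a[200:370,260:410],None,fx=4,fy=3.5,interpolation=cv2.INTER_CUBIC))
E
```

```text
9.45 [0.47165694 0.38428554 0.03741252] [-1.79911640e+02  8.90248761e-02  9.99459721e+01] [ 57.5  24.8 -20.5  -0.  -44.8 132.4] [ 0.18  0.19 -0.36]
```

View pics/d8.png

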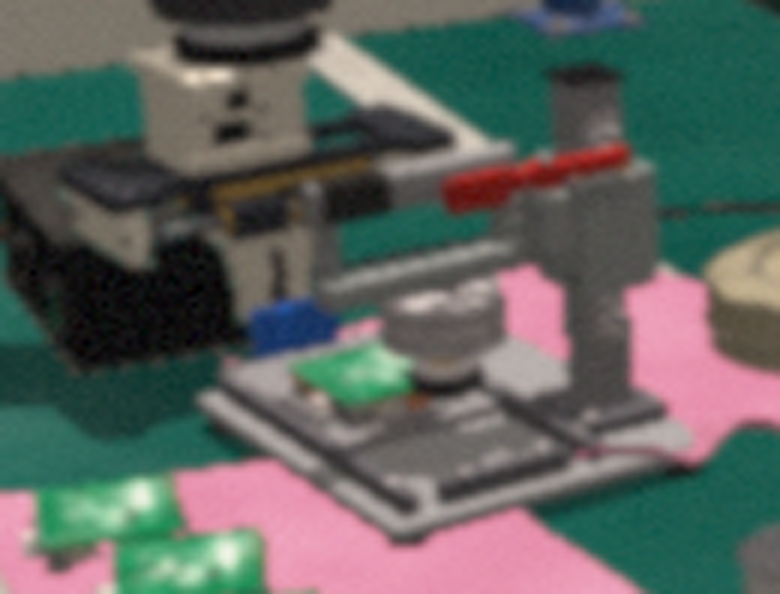

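View pics/s8.png

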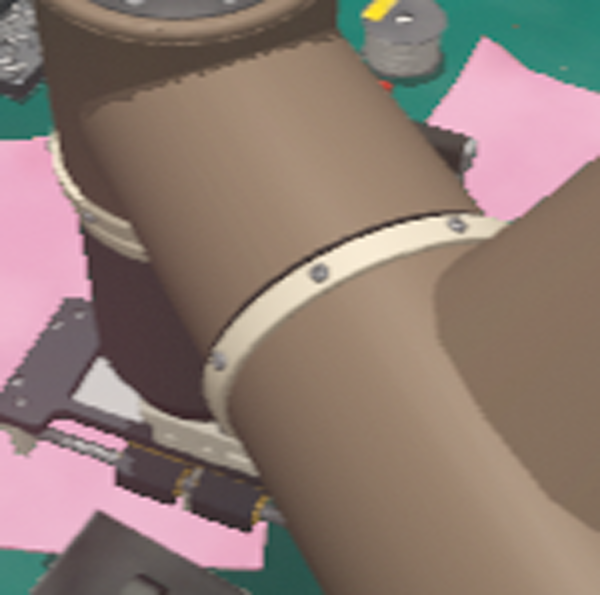

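Request:
step_arm(increments=[[[-0.004,0,0],[0,0,0],1],[[-0.008,0,0],[0,0,0],1],[[-0.012,0,0],[0,0,0],1],[[-0.016,0,0],[0,0,0],1],[[-0.02,0,0],[0,0,0],1],[[-0.025,0,0],[0,0,0],1],[[-0.03,0,0],[0,0,0],1],[[-0.035,0,0],[0,0,0],1],[[-0.04,0,0],[0,0,0],1],[[-0.04,0,0],[0,0,0],1]])

```text
time_s: 10.6
tcp_pos: [0.4789, 0.3444, 0.0383]
eef_rot: [-180.0, 0.0, 100.0]
contact_force: [0.8, 1.4, 1.9]
gripper_width: 0.0
```

```bash
python3 - <<'E'
from h import *
print(r.get_state()['contact_force'])
c=r.capture('side'); save('side9',c['color'])
a=cv2.imread('pics/side9.png');cv2.imwrite('pics/d9.png',cv2.resize(a[140:250,195:325],None,fx=6,fy=5.4,interpolation=cv2.INTER_CUBIC))
E
```

```text
[0.81719239 1.42315363 1.92470926]
```

View pics/d9.png

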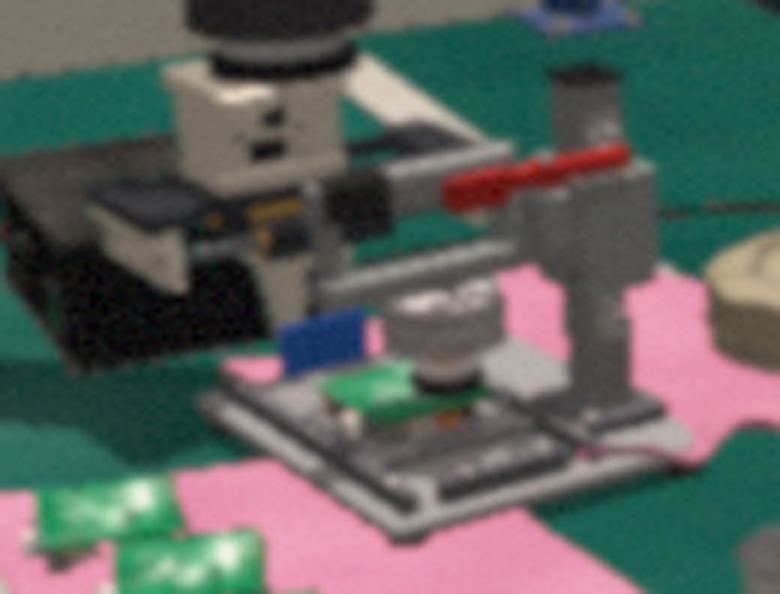

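Request:
step_arm(increments=[[[-0.005,0,0],[0,0,0],1],[[-0.01,0,0],[0,0,0],1],[[-0.015,0,0],[0,0,0],1],[[-0.02,0,0],[0,0,0],1],[[-0.025,0,0],[0,0,0],1],[[-0.03,0,0],[0,0,0],1],[[-0.034,0,0],[0,0,0],1],[[-0.037,0,0],[0,0,0],1],[[-0.039,0,0],[0,0,0],1],[[-0.04,0,0],[0,0,0],1]])

```text
time_s: 11.65
tcp_pos: [0.486, 0.306, 0.0386]
eef_rot: [-180.0, 0.0, 100.0]
contact_force: [-1.1, 1.1, -0.3]
gripper_width: 0.0003
```

Request:
step_arm(increments=[[[-0.001,0,0],[0,0,0],1],[[-0.002,0,0],[0,0,0],1],[[-0.003,0,0],[0,0,0],1],[[-0.003,0,0],[0,0,0],1]])

```text
time_s: 12.05
tcp_pos: [0.4865, 0.3032, 0.0386]
eef_rot: [-180.0, 0.0, 100.0]
contact_force: [-0.3, 1.2, -0.4]
gripper_width: 0.0
```

Request:
step_arm(increments=[[[-0.001,0,0],[0,0,0],1],[[-0.002,0,0],[0,0,0],1],[[-0.003,0,0],[0,0,0],1],[[-0.004,0,0],[0,0,0],1],[[-0.004,0,0],[0,0,0],1]])

```text
time_s: 12.55
tcp_pos: [0.4876, 0.3022, 0.0393]
eef_rot: [179.8, -0.2, 100.0]
contact_force: [-5.3, 10.9, 0.6]
gripper_width: 0.0004
```

Request:
step_arm(increments=[[[-0.002,0,0],[0,0,0],1],[[0.004,0,0],[0,0,0],1],[[0.014,0,0],[0,0,0],1],[[0.02,0,-0.01],[0,0,0],1],[[0.022,0,-0.04],[0,0,0],1],[[0.022,0,-0.08],[0,0,0],1],[[0.022,0,-0.125],[0,0,0],1],[[0.022,0,-0.17],[0,0,0],1],[[0.022,0,-0.215],[0,0,0],1],[[0.022,0,-0.25],[0,0,0],1]])

```text
time_s: 13.55
tcp_pos: [0.4836, 0.3208, 0.2926]
eef_rot: [179.9, -0.1, 100.0]
contact_force: [1.1, -0.1, 0.7]
gripper_width: 0.0005
```

```bash
python3 wcap.py w10; python3 - <<'E'
from h import *
c=r.capture('side'); save('side10',c['color'])
a=cv2.imread('pics/side10.png');cv2.imwrite('pics/d10.png',cv2.resize(a[140:250,215:345],None,fx=6,fy=5.4,interpolation=cv2.INTER_CUBIC))
E
```

```text
13.55 [0.48358245 0.32075413 0.29262536] [ 1.79851456e+02 -6.62510012e-02  9.99908125e+01] [ 5.290e+01  9.500e+00 -5.700e+00  1.000e-01 -7.460e+01  1.371e+02] [ 1.08 -0.08  0.73]
```

View pics/d10.png

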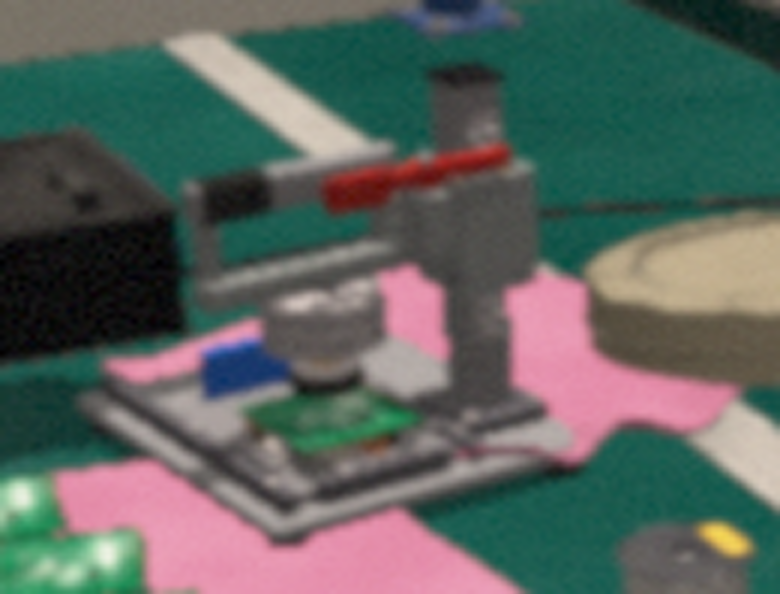

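View pics/w10.png

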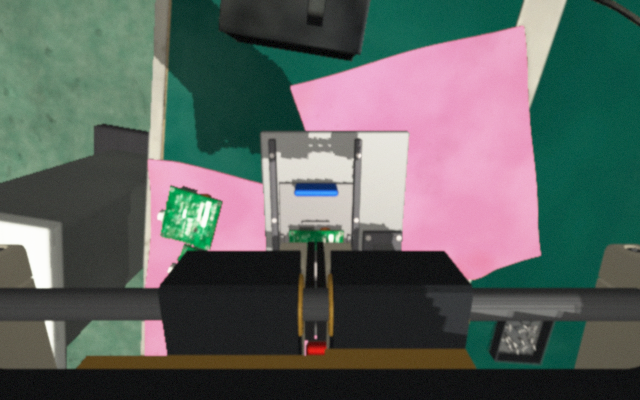

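```bash
python3 - <<'E'
import cv2
a=cv2.imread('pics/w10.png');cv2.imwrite('pics/w10a.png',cv2.resize(a[125:250,255:415],None,fx=5,fy=4.8,interpolation=cv2.INTER_CUBIC))
E
```

```text
(no output)
```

View pics/w10a.png

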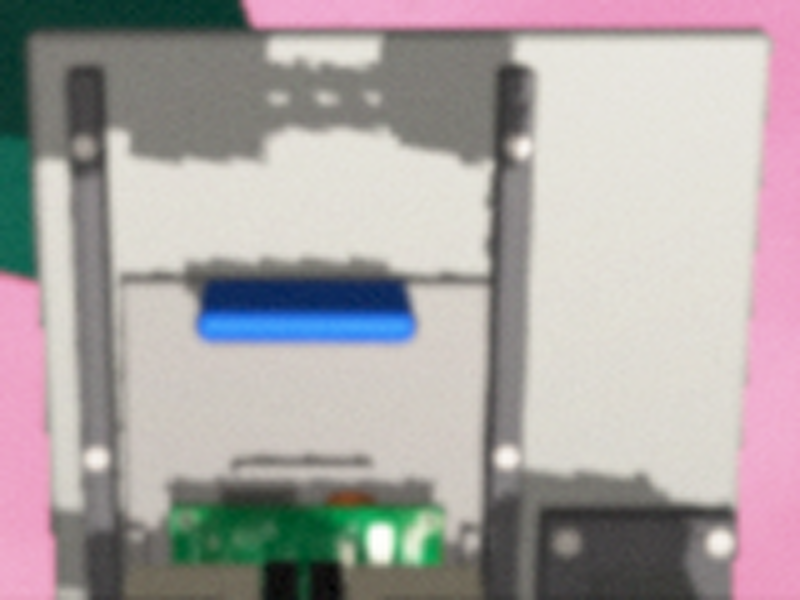

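```bash
python3 - <<'E'
from wr import *
s,c=pickle.load(open('w10.pkl','rb'));p=np.load('p2.npy')
f=lambda x,y,z:stand(wray(s,c,(255+x/5-.4,125+y/4.8-.4),z),p).round(4)
print('guide ends',f(104,70,.034),f(500,70,.034)); print('carrier edge',f(125,278,.030),f(490,278,.030),'tab top outer',f(205,313,.06),f(410,313,.06))
# also side view of end stop
E
python3 -c "
import cv2
a=cv2.imread('pics/side10.png');cv2.imwrite('pics/d10b.png',cv2.resize(a[205:245,245:310],None,fx=12,fy=12,interpolation=cv2.INTER_CUBIC))"
```

```text
guide ends [-0.0451  0.1432  0.034 ] [0.046  0.1432 0.034 ]
carrier edge [-0.0422  0.0907  0.03  ] [0.0457 0.0906 0.03  ] tab top outer [-0.0214  0.09    0.06  ] [0.0247 0.09   0.06  ]
```

View pics/d10b.png

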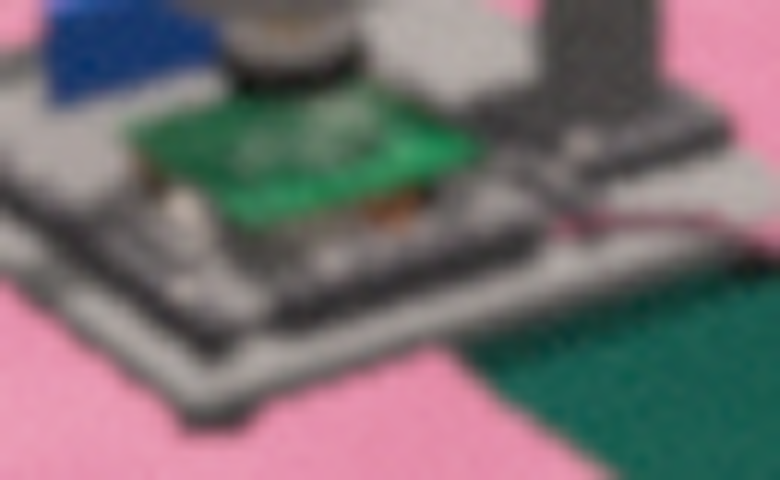

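Request:
step_arm(increments=[[[-0.005,0,-0.02],[0,0,0.14],0.5],[[-0.018,0.001,-0.03],[0,0,0.28],0],[[-0.032,0.002,-0.03],[0,0,0.42],0],[[-0.046,0.003,-0.03],[0,0,0.56],0],[[-0.06,0.004,-0.03],[0,0,0.7],0],[[-0.074,0.005,-0.03],[0,0,0.84],0],[[-0.09,0.006,-0.03],[0,0,0.98],0],[[-0.105,0.006,-0.03],[0,0,1.12],0],[[-0.12,0.006,-0.03],[0,0,1.26],0],[[-0.133,0.006,-0.02],[0,0,1.4],0]], force=10)

```text
time_s: 14.65
tcp_pos: [0.5127, 0.1902, 0.3098]
eef_rot: [180.0, -0.1, 19.4]
contact_force: [0.4, -0.6, 0.1]
gripper_width: 0.0747
```

Request:
step_arm(increments=[[[0,0,0],[0,0,0.13],0],[[0,0,0],[0,0,0.17],0],[[0,0,0],[0,0,0.17],0],[[0,0,0],[0,0,0.17],0]])

```text
time_s: 15.05
tcp_pos: [0.5122, 0.1909, 0.3086]
eef_rot: [180.0, 0.0, 10.1]
contact_force: [0.5, 0.0, 0.6]
gripper_width: 0.0878
```

```bash
python3 wcap.py w11; python3 - <<'E'
from wr import *
s,c=pickle.load(open('w11.pkl','rb'));p=np.load('p2.npy')
print(stand(s['tcp_pos'],p))
E
```

```text
15.05 [0.51215666 0.19086931 0.30863221] [1.79985179e+02 1.42810650e-02 1.01201854e+01] [ 41.    5.9  -7.9   0.  -76.2  59.1] [0.5  0.01 0.62]
[ 0.00566399 -0.0117106   0.30863221]
```

View pics/w11.png

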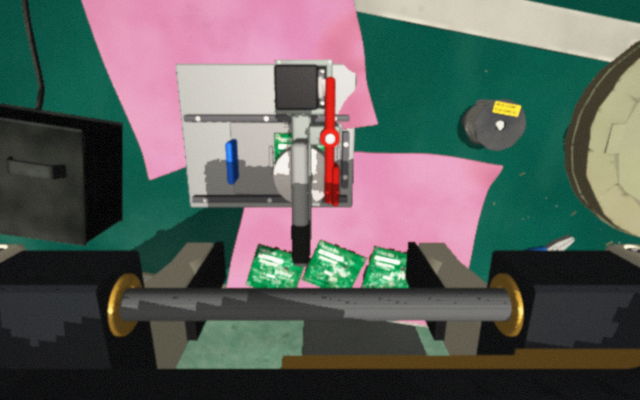

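```bash
python3 - <<'E'
from wr import *
from ov import ov
s,c=pickle.load(open('w11.pkl','rb'));p=np.load('p2.npy').copy()
p[3]=.032;p[4]=0
p[0]+=-.0009*np.sin(p[2]); p[1]+=.0009*np.cos(p[2]); np.save('p3.npy',p)
ov(p,c,'w',(260,380,55,275),5,'ov11',wproj(s,c))
a=cv2.imread('pics/ov11.png'); cv2.imwrite('pics/ov11.png',a[:])
a=cv2.imread('pics/ov11.png');cv2.imwrite('pics/ov11b.png',a[400:1000])
E
```

```text
(no output)
```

View pics/ov11b.png

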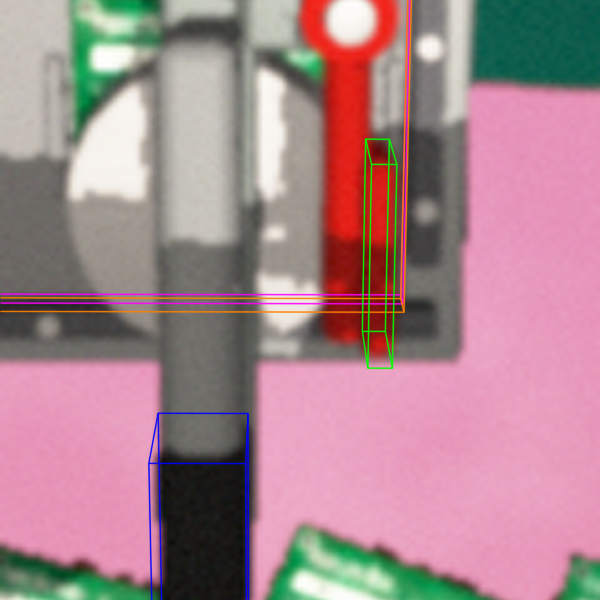

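Request:
step_arm(increments=[[[0.001,0,0.035],[0,0,0],0],[[0.001,0,0.075],[0,0,0],0],[[0.001,0,0.11],[0,0,0],0],[[0.001,0,0.135],[0,0,0],0],[[0.001,0,0.147],[0,0,0],0.2],[[0.001,0,0.1505],[0,0,0],0.3],[[0.001,0,0.1505],[0,0,0],0.3]])

```text
time_s: 15.8
tcp_pos: [0.5137, 0.1915, 0.1586]
eef_rot: [180.0, -0.0, 10.1]
contact_force: [-0.5, -0.0, -0.5]
gripper_width: 0.069
```

```bash
python3 wcap.py w12; python3 -c "
import cv2
a=cv2.imread('pics/w12.png');cv2.imwrite('pics/w12a.png',cv2.resize(a[80:340,200:460],None,fx=2.3,fy=2.3,interpolation=cv2.INTER_CUBIC))"
```

```text
15.8 [0.51370533 0.19148189 0.15860536] [ 1.79995033e+02 -2.82255512e-02  1.00757551e+01] [ 40.9  11.9 -20.9   0.  -57.2  59.1] [-0.49 -0.05 -0.46]
```

View pics/w12a.png

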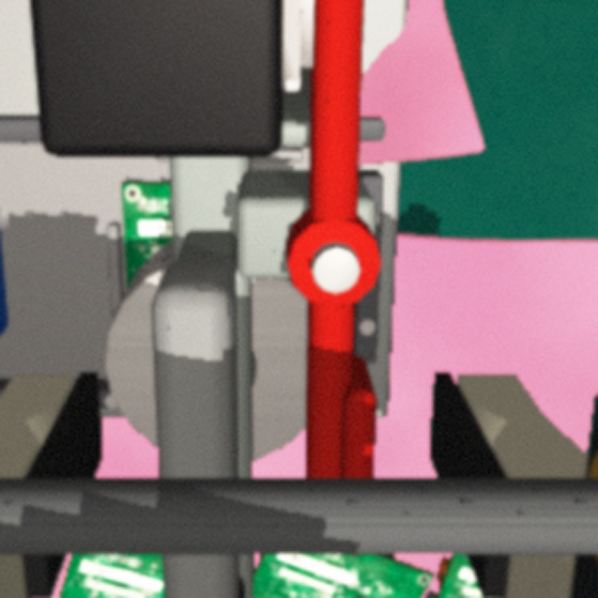

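Request:
step_arm(increments=[[[0,0.001,0],[0,0,0],0.45],[[0,0.001,0],[0,0,0],0.55],[[0,0.001,0],[0,0,0],0.6],[[0,0.001,0],[0,0,0],0.6],[[0,0.001,0],[0,0,0],0.6],[[0,0.001,0],[0,0,0],0.6]], force=4)

```text
time_s: 16.45
tcp_pos: [0.5136, 0.1914, 0.1586]
eef_rot: [-179.9, -0.1, 10.1]
contact_force: [-2.6, 3.4, 1.8]
gripper_width: 0.039
```

Request:
step_arm(increments=[[[0,0.002,0],[0,0,0],1],[[0,0.003,0],[0,0,0],1],[[0,0.003,0],[0,0,0],1],[[0,0.003,0],[0,0,0],1]], force=8)

```text
time_s: 16.85
tcp_pos: [0.5138, 0.1907, 0.1585]
eef_rot: [-179.7, -0.1, 10.1]
contact_force: [-7.8, 14.6, 1.5]
gripper_width: 0.04
```

Request:
step_arm(increments=[[[0,0.002,0],[0,0,0],1],[[0,0.002,0],[0,0,0],1],[[0,0.002,-0.001],[0,0,0],1],[[0,0.002,-0.002],[0,0,0],1],[[0,0.002,-0.003],[0,0,0],1],[[0,0.002,-0.003],[0,0,0],1]], force=12)

```text
time_s: 17.45
tcp_pos: [0.5138, 0.1906, 0.1604]
eef_rot: [-179.6, -0.1, 10.1]
contact_force: [-7.5, 23.4, -6.9]
gripper_width: 0.0405
```

Request:
step_arm(increments=[[[0,-0.001,0],[0,0,0],1],[[0,-0.002,0],[0,0,0],1],[[0,-0.003,0],[0,0,0],1],[[0,-0.004,0],[0,0,0],1],[[0,-0.004,0],[0,0,0],1]], force=14)

```text
time_s: 17.95
tcp_pos: [0.5132, 0.1937, 0.1604]
eef_rot: [-179.6, -0.1, 10.1]
contact_force: [-5.3, 19.7, -6.1]
gripper_width: 0.0338
```

Request:
step_arm(increments=[[[0,-0.001,0],[0,0,0],1],[[0,-0.002,0],[0,0,0],1],[[0,-0.003,0],[0,0,0],1],[[0,-0.004,0],[0,0,0],1],[[0,-0.004,0],[0,0,0],1]], force=16)

```text
time_s: 18.45
tcp_pos: [0.5128, 0.1956, 0.1605]
eef_rot: [-179.8, -0.0, 10.0]
contact_force: [-0.9, 9.7, -6.5]
gripper_width: 0.0304
```

Request:
step_arm(increments=[[[0,-0.001,0],[0,0,0],1],[[0,-0.002,0],[0,0,0],1],[[0,-0.002,0],[0,0,0],1],[[0,-0.002,0],[0,0,0],1]], force=30)

```text
time_s: 18.85
tcp_pos: [0.5127, 0.1959, 0.1607]
eef_rot: [-179.9, -0.0, 10.0]
contact_force: [1.9, 6.0, -7.0]
gripper_width: 0.03
```

```bash
python3 wcap.py w13; python3 -c "
import cv2
a=cv2.imread('pics/w13.png');cv2.imwrite('pics/w13a.png',cv2.resize(a[80:340,200:460],None,fx=2.3,fy=2.3,interpolation=cv2.INTER_CUBIC))"
```

```text
18.85 [0.51265175 0.19586812 0.16066399] [-1.79929856e+02 -1.52791495e-02  1.00101121e+01] [ 41.3  11.8 -20.7  -0.1 -57.5  58.7] [ 1.93  6.02 -6.97]
```

View pics/w13a.png

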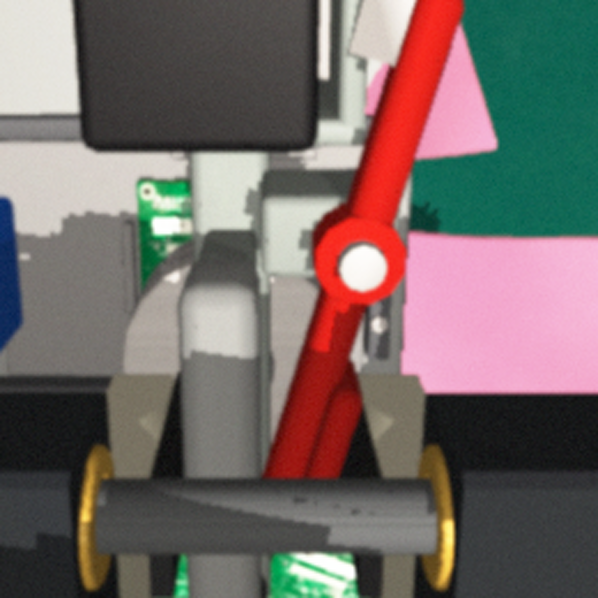

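Request:
step_arm(increments=[[[0,0,0.001],[0,0,0],1],[[0,0,0.002],[0,0,0],1],[[0,0,0.003],[0,0,0],1],[[0,0,0.004],[0,0,0],1],[[0,0,0.005],[0,0,0],1],[[0,0,0.006],[0,0,0],1],[[0,0,0.007],[0,0,0],1],[[0,0,0.008],[0,0,0],1],[[0,0,0.008],[0,0,0],1]])

```text
time_s: 19.8
tcp_pos: [0.5127, 0.1959, 0.1528]
eef_rot: [-179.9, -0.0, 10.0]
contact_force: [2.5, 5.6, -7.7]
gripper_width: 0.0298
```

Request:
step_arm(increments=[[[0,0,0.0007],[0,0,0],1],[[0,0,0.0014],[0,0,0],1],[[0,0,0.0021],[0,0,0],1],[[0,0,0.0028],[0,0,0],1],[[0,0,0.0034],[0,0,0],1],[[0,0,0.004],[0,0,0],1],[[0,0,0.004],[0,0,0],1]])

```text
time_s: 20.5
tcp_pos: [0.5127, 0.1959, 0.1488]
eef_rot: [-179.9, -0.0, 10.0]
contact_force: [0.3, 5.2, -6.8]
gripper_width: 0.0295
```

```bash
python3 - <<'E'
from h import *
s=r.get_state();print(s['contact_force'],s['tcp_pos'])
c=r.capture('side'); save('side14',c['color'])
a=cv2.imread('pics/side14.png');cv2.imwrite('pics/d14.png',cv2.resize(a[150:250,235:335],None,fx=6,fy=6,interpolation=cv2.INTER_CUBIC))
E
```

```text
[ 0.28519765  5.21000214 -6.84276091] [0.51265414 0.19590158 0.14881447]
```

View pics/d14.png

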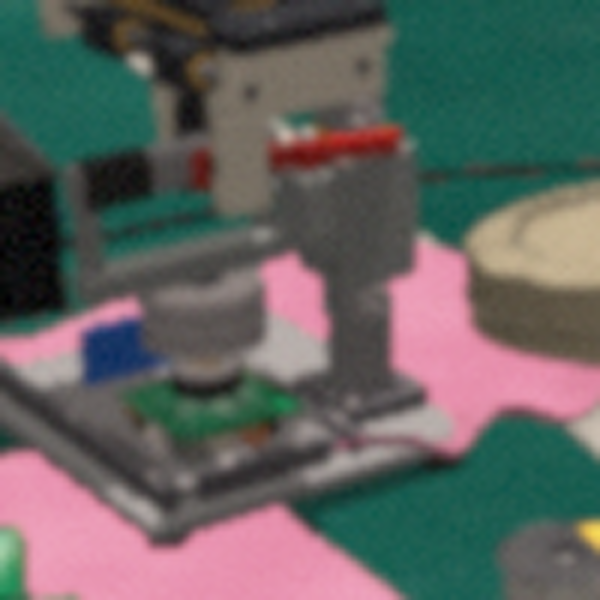

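Foot is still clear of the board; I'll go on down in small steps.

Request:
step_arm(increments=[[[0,0,0.0007],[0,0,0],1],[[0,0,0.0014],[0,0,0],1],[[0,0,0.002],[0,0,0],1],[[0,0,0.0025],[0,0,0],1],[[0,0,0.003],[0,0,0],1],[[0,0,0.003],[0,0,0],1]])

```text
time_s: 21.15
tcp_pos: [0.5126, 0.1959, 0.1459]
eef_rot: [-179.9, -0.0, 10.0]
contact_force: [1.8, 4.9, -7.1]
gripper_width: 0.0294
```

Request:
step_arm(increments=[[[0,0,0.0005],[0,0,0],1],[[0,0,0.001],[0,0,0],1],[[0,0,0.0015],[0,0,0],1],[[0,0,0.002],[0,0,0],1],[[0,0,0.002],[0,0,0],1]])

```text
time_s: 21.65
tcp_pos: [0.5127, 0.1959, 0.1439]
eef_rot: [-179.9, -0.0, 10.0]
contact_force: [1.0, 5.3, -5.6]
gripper_width: 0.0294
```

Request:
step_arm(increments=[[[0,0,0.0005],[0,0,0],1],[[0,0,0.001],[0,0,0],1],[[0,0,0.0015],[0,0,0],1],[[0,0,0.0015],[0,0,0],1]])

```text
time_s: 22.05
tcp_pos: [0.5127, 0.1959, 0.1424]
eef_rot: [-179.9, -0.0, 10.0]
contact_force: [1.4, 5.8, -5.4]
gripper_width: 0.0296
```

Request:
step_arm(increments=[[[0,0,0.0005],[0,0,0],1],[[0,0,0.001],[0,0,0],1],[[0,0,0.0015],[0,0,0],1],[[0,0,0.0015],[0,0,0],1]])

```text
time_s: 22.45
tcp_pos: [0.5127, 0.1959, 0.1413]
eef_rot: [-179.9, -0.0, 10.0]
contact_force: [-0.9, 5.5, -1.7]
gripper_width: 0.0296
```

Request:
step_arm(increments=[[[0,0,0.0003],[0,0,0],1],[[0,0,0.0004],[0,0,0],1],[[0,0,0.0004],[0,0,0],1]])

```text
time_s: 22.75
tcp_pos: [0.5127, 0.1959, 0.1411]
eef_rot: [-179.9, -0.0, 10.0]
contact_force: [-1.9, 4.6, -1.4]
gripper_width: 0.03
```

```bash
python3 - <<'E'
from h import *
s=r.get_state();print(s['contact_force'],s['tcp_pos'])
c=r.capture('side'); save('side15',c['color'])
a=cv2.imread('pics/side15.png');cv2.imwrite('pics/d15.png',cv2.resize(a[150:250,235:335],None,fx=6,fy=6,interpolation=cv2.INTER_CUBIC))
E
```

```text
[-1.85333459  4.60860205 -1.36224092] [0.51269969 0.19588299 0.14114005]
```

View pics/d15.png

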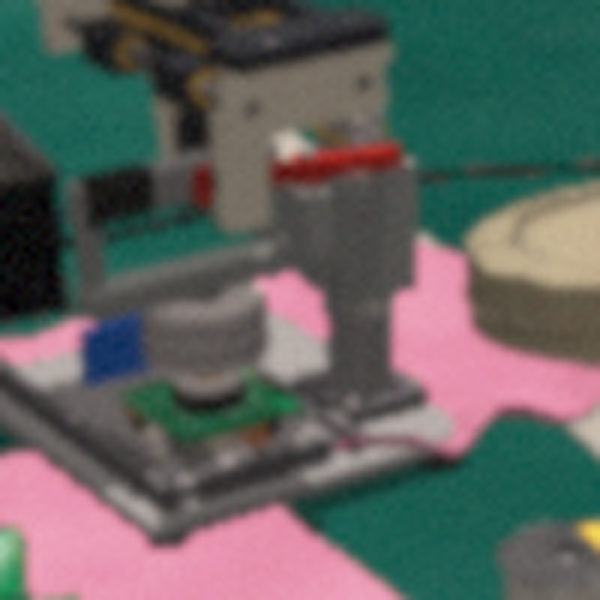

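Request:
step_arm(increments=[[[0,0,0.0002],[0,0,0],1],[[0,0,0.0002],[0,0,0],1],[[0,-0.0005,0.0002],[0,0,0],0.62],[[0,0,0.0002],[0,0,0],0.55],[[0,0.003,0.0002],[0,0,0],0.4],[[0,0.005,0.0002],[0,0,0],0.3],[[0,0.005,0.0002],[0,0,0],0.2],[[0,0.005,0.0002],[0,0,0],0.2]], force=12)

```text
time_s: 23.6
tcp_pos: [0.5134, 0.1902, 0.1404]
eef_rot: [-180.0, 0.0, 10.0]
contact_force: [-0.0, -1.5, 1.3]
gripper_width: 0.0653
```

```bash
python3 wcap.py w16; python3 -c "
import cv2
a=cv2.imread('pics/w16.png');cv2.imwrite('pics/w16a.png',cv2.resize(a[80:340,200:460],None,fx=2.3,fy=2.3,interpolation=cv2.INTER_CUBIC))"
```

```text
23.6 [0.51342636 0.19016878 0.14040139] [-1.79996717e+02  7.92809196e-03  1.00272311e+01] [ 40.8  12.9 -22.3  -0.  -54.9  59.2] [-0.01 -1.49  1.27]
```

View pics/w16a.png

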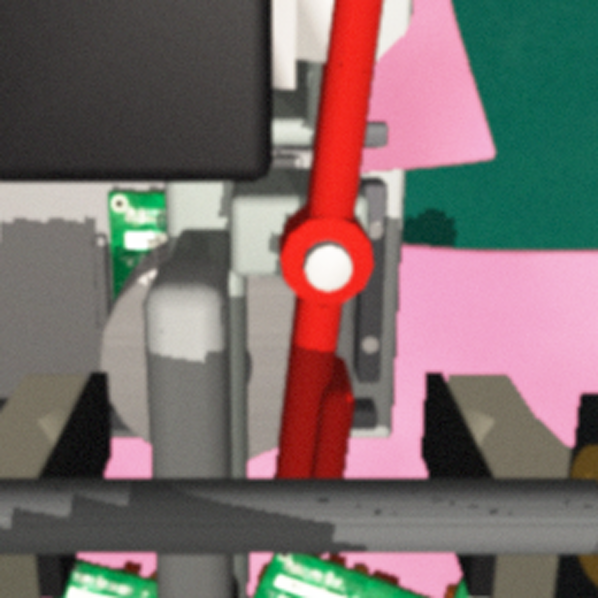

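Request:
step_arm(increments=[[[0,0,-0.01],[0,0,0],0.2],[[0,0,-0.04],[0,0,0],0.2],[[0,0,-0.08],[0,0,0],0.2],[[0,0,-0.12],[0,0,0],0.2],[[0,0,-0.16],[0,0,0],0.2],[[0,0,-0.18],[0,0,0],0.2],[[0,0,-0.18],[0,0,0],0.2],[[0,0,-0.18],[0,0,0],0.2]])

```text
time_s: 24.45
tcp_pos: [0.5133, 0.1904, 0.3211]
eef_rot: [-179.9, -0.1, 10.0]
contact_force: [0.6, -0.5, -0.6]
gripper_width: 0.0701
```

```bash
python3 wcap.py w17; python3 - <<'E'
from h import *
c=r.capture('side'); save('side17',c['color'])
a=cv2.imread('pics/side17.png');cv2.imwrite('pics/d17.png',cv2.resize(a[140:250,215:345],None,fx=6,fy=5.4,interpolation=cv2.INTER_CUBIC))
a=cv2.imread('pics/w17.png');cv2.imwrite('pics/w17a.png',cv2.resize(a[0:240,150:390],None,fx=2.5,fy=2.5,interpolation=cv2.INTER_CUBIC))
E
```

```text
24.45 [0.51329659 0.1903624  0.3211356 ] [-1.79945054e+02 -5.20937529e-02  1.00406252e+01] [ 40.8   5.7  -6.6  -0.  -77.7  59.2] [ 0.64 -0.53 -0.62]
```

View pics/d17.png

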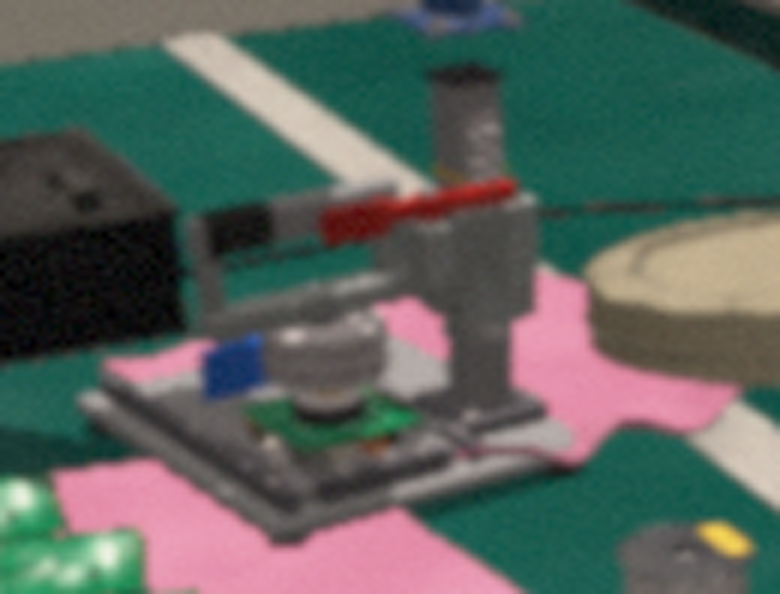

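View pics/w17a.png

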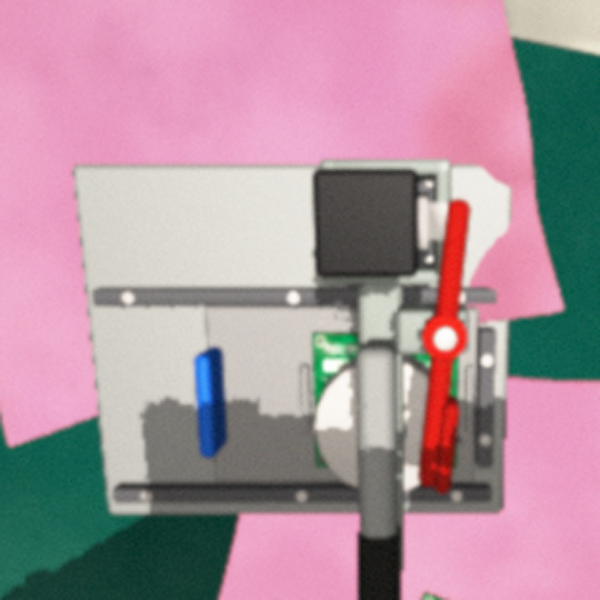

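```bash
python3 - <<'E'
from wr import *
s,c=pickle.load(open('w17.pkl','rb'));p=np.load('p2.npy')
f=lambda x,y,z:stand(wray(s,c,(150+x/2.5-.3,y/2.5-.3),z),p).round(4)
print('guide ends',f(94,303,.034),f(114,487,.034),'carrier edge',f(205,307,.030),'tab',f(196,352,.06),f(203,455,.06))
print(r.get_state()['contact_force'], r.get_state()['time_s'])
r.close_job()
E
```

```text
guide ends [0.0477 0.1422 0.034 ] [-0.0454  0.1415  0.034 ] carrier edge [0.0454 0.0894 0.03  ] tab [0.0277 0.0881 0.06  ] [-0.0216  0.0882  0.06  ]
[ 0.02531203 -0.49691672 -0.80127615] 24.55
the job is handed in; nothing more can be done
```

The board is loaded in the stand and the job is handed in at 24.55 s. The hand-in reported no verdict.

- **Lift:** I raised the weight by its black grip about 37 mm and let it down until the pawl took it. The wrist force flipped from −7 to +3 N at that point. The grip had risen about 32 mm in all, which puts it on the 0.032 tooth if it started on the lowest, as the side view suggested. Then I let go.
- **Carrier:** I pushed it by the blue tab until the stop answered with about 11 N. Its outer edge measured about 52.5 mm behind the guide ends, against 53 mm nominal. The last picture gave the same, so it is home within about 1 mm.
- **Lowering:** I took the weight's load in the hand first, then squeezed the lever to its stop. I lowered in small steps until the board took the load at a slide of about 0.0145. Only about 1.4 N was left in the hand when I let go.
- **Last checks:** The foot stands on the board, the arm is clear, and I saw no bystander touched or out of place, though I did not measure their positions.
- **Less certain:** The lever came back only to about 0.10–0.12 rad, because the nose rests against a tooth. That is under the 0.15 limit but not fully home. Lever angle and slide are read from pictures and arm positions, not measured directly.

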